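# Draw the strainer cover down crosswise

### The job

The coolant strainer is cleaned and its cover sits loose on the springy seal with the four tee nuts just run on. Draw the cover down flat onto its seat with the nuts, a little at a time and crosswise (first one nut and the one opposite it, then the other two, and round again), so that it never cocks by more than a degree; leave all four hand-snug, about 0.3 N m each and none forced beyond 0.6 N m. Leave the other things on the bench alone.

Things in the scene. Friction and masses are not known exactly. Their poses are not given: they have to be found in the camera images.
- housing: Grey cast strainer housing, fixed, 74 mm high, a pipe flange on each side. Origin: centre of its underside on the bench; x away from the robot when unturned, y along the pipe axis, z up. Four 10 mm studs in its ears at (+-51, +-51) mm. A springy seal (7 N/mm all round) holds the cover off a hard steel seat ring, top 79.4 to 80.6 mm over the bench, differing from start to start.
- cover: Bare metal cover, 126 mm round, 12 mm thick (middle 20 mm, vent plug to 27 mm), slotted ears reaching out to 90 mm round the studs; loose, about 0.9 kg. Origin: centre of its underside, z up. Starts level on the seal, origin 83.4 mm over the bench, 2.8 to 4.0 mm above its seat; home when its underside lies flat on the seat ring. 2 mm down at one nut alone cocks it 0.8 degrees.
- nut_0: Dark steel tee nut on the far left stud (x +51, y +51 mm in the housing's frame), opposite nut_2. Origin: underside centre, 0.1 to 0.5 mm over the cover's ear at the start; x along its grip bar (52 long, 13 thick, 24 mm tall, 15 to 39 mm above the origin). Clockwise from above lowers it 12 mm a turn; while turning it drags 0.04 N m, plus 0.007 N m per N of its press on the cover.
- nut_1: Dark steel tee nut on the near left stud (x -51, y +51 mm in the housing's frame), opposite nut_3. Origin: underside centre, 0.1 to 0.5 mm over the cover's ear at the start; x along its grip bar (52 long, 13 thick, 24 mm tall, 15 to 39 mm above the origin). Clockwise from above lowers it 12 mm a turn; while turning it drags 0.04 N m, plus 0.007 N m per N of its press on the cover.
- nut_2: Dark steel tee nut on the near right stud (x -51, y -51 mm in the housing's frame), opposite nut_0. Origin: underside centre, 0.1 to 0.5 mm over the cover's ear at the start; x along its grip bar (52 long, 13 thick, 24 mm tall, 15 to 39 mm above the origin). Clockwise from above lowers it 12 mm a turn; while turning it drags 0.04 N m, plus 0.007 N m per N of its press on the cover.
- nut_3: Dark steel tee nut on the far right stud (x +51, y -51 mm in the housing's frame), opposite nut_1. Origin: underside centre, 0.1 to 0.5 mm over the cover's ear at the start; x along its grip bar (52 long, 13 thick, 24 mm tall, 15 to 39 mm above the origin). Clockwise from above lowers it 12 mm a turn; while turning it drags 0.04 N m, plus 0.007 N m per N of its press on the cover.
- bar_end_0 (a point): The point in the middle of one end face of nut_0's grip bar, 26 mm from the stud axis and 27 mm above the nut's origin.
- bar_end_1 (a point): The point in the middle of one end face of nut_1's grip bar, 26 mm from the stud axis and 27 mm above the nut's origin.
- bar_end_2 (a point): The point in the middle of one end face of nut_2's grip bar, 26 mm from the stud axis and 27 mm above the nut's origin.
- bar_end_3 (a point): The point in the middle of one end face of nut_3's grip bar, 26 mm from the stud axis and 27 mm above the nut's origin.
- adjustable_wrench: Bystander: adjustable wrench, 215 mm long, lying flat. Loose; to be left alone. Origin: about the centre of its underside.
- hex_nut_m30: Bystander: big loose hexagon nut, 46 mm across, 24 mm high. Loose; to be left alone. Origin: about the centre of its underside.
- bolt_m20: Bystander: large hexagon bolt, 89 mm long, lying. Loose; to be left alone. Origin: about the centre of its underside.
- oil_can: Bystander: red oil can with a bent spout, 166 mm high. Loose; to be left alone. Origin: about the centre of its underside.
- cold_chisel: Bystander: cold chisel, 158 mm long, lying. Loose; to be left alone. Origin: about the centre of its underside.
- enamel_mug: Bystander: cream enamel mug, 78 mm high. Loose; to be left alone. Origin: about the centre of its underside.

How it is judged:
By the outcome, as a careful person would: the job done as asked, in the order asked, and still so for the second after the job is handed in, with the robot touching nothing.
It also fails if it takes over 72 s, if anything falls off the work surface, if the arm or the gripper's body presses on something with over 40 N, if the wrist force passes 120 N, or if a joint passes its speed limit or range.

### The arm

A 6-joint arm with a two-finger parallel gripper is mounted at the origin on a cart in front of the work surface, level with it; the furniture and walls round the work are solid. World frame = base frame: x ahead of the robot, y to its left, z up, the work surface at z = 0. Lengths are in mm, angles in degrees, forces in N, time in s.
With the tool pointing down it reaches from about 350 to 850 mm from the base axis. Payload 8.1 kg.
Tool frame: the origin (TCP) lies between the finger pads; the fingertips stand 22 mm ahead of it and the grasp point (between the pads) lies 3 mm ahead of it; z points along the fingers, y is the line along which they close (so a half turn about z gives the same grasp; the last joint's range is limited). The gripper opens to 85 mm and grips with 20 to 120 N. Pads are 22 mm wide; open, the fingers measure 114 mm over their backs; the gripper's body (76 mm by 85 mm) begins 54 mm behind the grasp point. The pads swing forward as they close: fully open they stand 13 mm farther back than shut.
Start: joints at [-77.945, 7.471, 85.268, -0, 87.261, -4.893], TCP at [174.923, -573.94, 253.292] pointing down, gripper open.
Joint ranges: [-169.43, 169.43], [-51.17, 129.36], [1.28, 143.12], [-76.62, 256.62], [0, 156.53], [-152.29, 152.29]. Speed limits (degrees/s): [136.94, 136.94, 159.86, 180, 180, 180].

### API

Orientations are given as [roll, pitch, yaw] about the fixed x, y, z axes, in that order (R = Rz(yaw) Ry(pitch) Rx(roll)).
In Python, from bench import r, vision gives the robot as it stands.
- The arm moves only by the tool step_arm, never from a script. Its argument "targets" is a list that holds one entry, the list of rows, each a list of 6 numbers: the shift along the world's x, y, z in mm, then the turn, a rotation vector about the world's x, y, z in rad. In form: [[[x, y, z, rx, ry, rz], ...]]. A call has 1 to 12 rows; each row is the pose to reach, as a shift and turn from the pose commanded when the call began; what a row does not reach only later rows make up. A row lasts 1/12 s, in which the tool goes at most 41.7 mm and 7.16 degrees, less where a joint would pass 70% of its speed; a pose out of reach is approached as far as the arm can. A call with a gripper value outside its range is refused whole. "fingers" is the gripper's target within -1 to 1 (shut at 1, half-way at 0, fully open at -1), set as the call begins (left out, the last holds). The fingers move at their own pace and stop on an object; "newtons" is the grip in N (left out, the last holds). Time passes only in rows, so rows that repeat a pose let the fingers close. It gives the time, the measured TCP pose, the force, the opening and the grip force at its end, in the units of the state.
- r.sense(): the state, without advancing time (a new reading comes with each control period).
- vision.snapshot(name): name is "scene" or "side" or "wrist"; returns a dict with "img" (420x560x3 uint8, blue, green, red), "mtx" (3x3 intrinsics, pixels), "eye" and "attitude" of the camera in the world. Camera axes: x right, y up, looking along -z (the intrinsics and any distortion apply to the point x, -y, -z); pixel columns grow to the right and rows downward; lengths in mm; the calibration is good to about 2 mm. The wrist camera is an equidistant fisheye: a pixel r from the principal point sees the ray r / f radians off the axis. A picture is of the moment at which its call begins. There is no depth.
- r.hand_in(): hands the job in; it is judged then, once.
The state is a dict: "time": time; "joint_pos": joint angles; "qd": joint speeds; "joint_efforts": joint torques, N m; "tool_pos": TCP position; "tcp_rot": TCP orientation; "ft_force": force on the tool from outside, world axes, zero at the start; "wrist_torque": the same for the moment, N m; "finger_gap": finger opening in mm; "grip_force": force on a finger pad.
Only numpy, scipy, OpenCV 4.12 (cv2) and the standard library are available. Lean on these libraries where they do the work, as an engineer would, in place of code of your own. Each camera call takes 0.05 s, during which the arm holds its last target. There are 200 camera calls.

## Working session

There is one attempt and no reset: what is moved stays moved. The work goes in short steps, Python scripts to look and compute and a tool call to move; the robot and the scene stay as the last step left them, time stands still between calls to the robot, and variables do not carry over. Pictures are saved under pics/ and viewed, at most 10 in all, crops included, and the job is handed in when it is done.

Besides the shell and the picture viewer there is one more tool, called after "Emit:" by a JSON object that holds its "fn" and its "kwargs". step_arm: Moves the arm, as the interface text tells. Its arguments: {"type":"object","properties":{"targets":{"type":"array"},"fingers":{"type":"number"},"newtons":{"type":"number"}},"required":["targets"]}

```bash
ls; mkdir -p pics; python3 - <<'E'
from bench import r, vision
import cv2,numpy as np
s=r.sense();print({k:np.round(v,2) for k,v in s.items()})
a=vision.snapshot("scene");b=vision.snapshot("side")
for n,c in(("scene",a),("side",b)):
    cv2.imwrite(f"pics/{n}0.png",c["img"]);print(n,c["mtx"],c["eye"],c["attitude"],c.keys())
cv2.imwrite("pics/both.png",np.hstack([a["img"],b["img"]]))
E
```

```text
pics
{'time': np.float64(0.0), 'joint_pos': array([-77.95,   7.51,  85.33,   0.  ,  87.26,  -4.89]), 'qd': array([ 0.06,  0.04,  0.03, -0.02,  0.04, -0.03]), 'joint_efforts': array([-0.000e+00, -5.694e+01, -5.005e+01, -0.000e+00,  1.000e-02,
       -0.000e+00]), 'tool_pos': array([ 174.81, -573.43,  252.24]), 'tcp_rot': array([-1.7989e+02, -1.0000e-02,  1.6950e+01]), 'ft_force': array([0.52, 0.5 , 0.58]), 'wrist_torque': array([ 0.04, -0.02, -0.05]), 'grip_force': np.float64(0.0), 'finger_gap': np.float64(85.55)}
scene [[476.55425205   0.         283.6997338 ]
 [  0.         476.55425205 208.67265407]
 [  0.           0.           1.        ]] [ 198.72280727 -629.4844252   992.88944594] [ 42.37721638  -0.70124816 -29.24185295] dict_keys(['img', 'mtx', 'eye', 'attitude'])
side [[515.85890053   0.         279.38950612]
 [  0.         515.85890053 202.62331544]
 [  0.           0.           1.        ]] [  562.09527781 -1141.14845392  1070.29980005] [51.75806173 -0.45588503 -1.31577806] dict_keys(['img', 'mtx', 'eye', 'attitude'])
```

View pics/scene0.png

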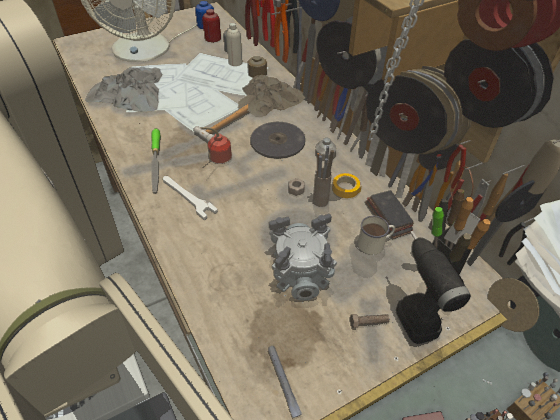

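View pics/side0.png

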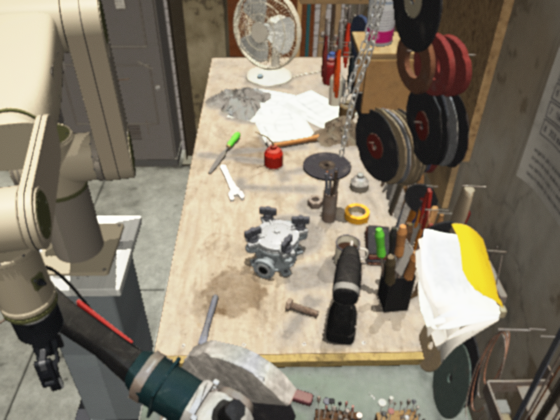

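The scene view shows the housing with its cover at about (302,250), with dark tee nuts at (280,224), (322,222), (277,270) and (328,263). The side view has it at about (276,243). Next I'll enlarge both views and cast rays.

```bash
cat > h.py <<'E'
import numpy as np, cv2
from scipy.spatial.transform import Rotation as R
def ray(c,u,v,fish=False):
    K=c["mtx"]; x=(u-K[0,2])/K[0,0]; y=(v-K[1,2])/K[1,1]
    if fish:
        t=np.hypot(x,y); s=np.sinc(t/np.pi); d=np.array([x*s,-y*s,-np.cos(t)])
    else: d=np.array([x,-y,-1.])
    return np.array(c["eye"]), R.from_euler("xyz",c["attitude"],degrees=True).apply(d)
def onplane(c,u,v,z,fish=False):
    e,d=ray(c,u,v,fish); return e+d*(z-e[2])/d[2]
E
python3 - <<'E'
from h import *
from bench import r, vision
a=vision.snapshot("scene");b=vision.snapshot("side")
print(onplane(a,302,250,100),onplane(b,276,238,100))
A=cv2.resize(a["img"][200:310,250:350],None,fx=4,fy=4,interpolation=cv2.INTER_CUBIC)
B=cv2.resize(b["img"][190:300,230:330],None,fx=4,fy=4,interpolation=cv2.INTER_CUBIC)
cv2.imwrite("pics/zoom.png",np.hstack([A,B[:440]]))
E
```

```text
[579.7711183  -59.33354428 100.        ] [584.94219277 -70.03531992 100.        ]
```

View pics/zoom.png

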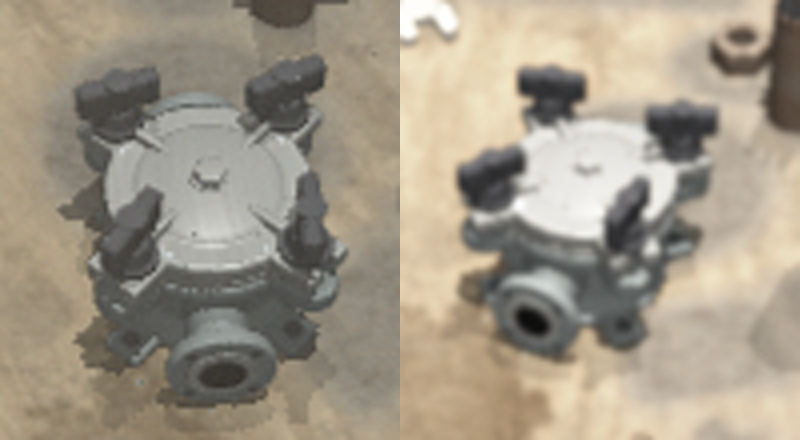

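Emit:
{"fn": "step_arm", "kwargs": {"targets": [[[35, 20, 30, 0, 0, 0], [65, 60, 60, 0, 0, 0], [90, 95, 60, 0, 0, 0], [115, 130, 60, 0, 0, 0], [140, 165, 60, 0, 0, 0], [165, 198, 60, 0, 0, 0], [190, 232, 60, 0, 0, 0], [215, 265, 60, 0, 0, 0], [240, 298, 60, 0, 0, 0], [265, 330, 60, 0, 0, 0], [290, 363, 60, 0, 0, 0], [312, 396, 60, 0, 0, 0]]], "fingers": -0.3, "newtons": 60}}

```text
time: 1.2
tool_pos: [474.9, -194.4, 313.3]
tcp_rot: [180.0, -0.0, 16.9]
ft_force: [0.6, -0.9, 0.7]
finger_gap: 55.5
grip_force: 0.0
```

Emit:
{"fn": "step_arm", "kwargs": {"targets": [[[22, 28, 0, 0, 0, 0], [44, 57, 0, 0, 0, 0], [66, 85, 0, 0, 0, 0], [82, 105, 0, 0, 0, 0], [93, 116, 0, 0, 0, 0], [93, 116, 0, 0, 0, 0]]]}}

```text
time: 1.7
tool_pos: [568.4, -77.4, 312.6]
tcp_rot: [-179.9, 0.0, 17.1]
ft_force: [0.8, 0.5, 0.1]
finger_gap: 55.6
grip_force: 0.0
```

```bash
python3 - <<'E'
from h import *
from bench import r, vision
a=vision.snapshot("wrist");s=r.sense()
print(s["tool_pos"],s["tcp_rot"],s["joint_pos"],a["mtx"],a["eye"],a["attitude"])
cv2.imwrite("pics/w0.png",a["img"])
import pickle;pickle.dump(a,open("w0.pkl","wb"))
E
```

```text
[567.51628063 -78.86768155 312.65400236] [-1.79964539e+02  5.05648766e-02  1.70985193e+01] [-1.30416142e+01  2.34675895e+00  8.45381930e+01  5.28561276e-03
  9.31765822e+01  5.98601722e+01] [[325.1922621    0.         281.02660526]
 [  0.         325.1922621  213.59968069]
 [  0.           0.           1.        ]] [642.47323206 -54.19237182 433.40557487] [-1.76554710e+01  6.71486174e-02 -7.28462217e+01]
```

View pics/w0.png

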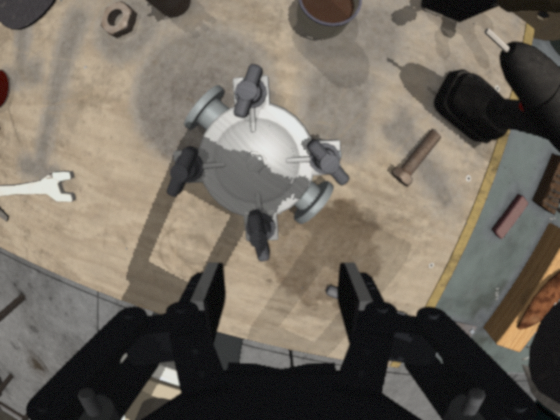

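The wrist view shows the vent plug at about (262,155), with nuts at (250,90), (326,160), (260,235) and (184,170).

```bash
python3 - <<'E'
from h import *
import pickle
a=pickle.load(open("w0.pkl","rb"))
g=cv2.cvtColor(a["img"],cv2.COLOR_BGR2GRAY)[55:275,150:360]
z=cv2.resize(a["img"][55:275,150:360],None,fx=2.7,fy=2.7,interpolation=cv2.INTER_CUBIC)
for n,(u,v) in dict(far=(250,90),right=(326,160),near=(260,235),left=(184,170)).items():
    m=np.zeros(g.shape,np.uint8); cv2.circle(m,(u-150,v-55),34,255,-1)
    k=((g<82)&(m>0)).astype(np.uint8)
    k=cv2.morphologyEx(k,cv2.MORPH_OPEN,np.ones((3,3)))
    c=max(cv2.findContours(k,0,2)[0],key=cv2.contourArea)
    (cx,cy),wh,an=cv2.minAreaRect(c); bp=cv2.boxPoints(((cx,cy),wh,an))
    i=0 if np.linalg.norm(bp[1]-bp[0])<np.linalg.norm(bp[2]-bp[1]) else 1
    e=[(bp[i]+bp[i+1])/2,(bp[i+2]+bp[(i+3)%4])/2]
    P=[onplane(a,q[0]+150,q[1]+55,133,True) for q in e]
    d=P[1]-P[0]
    print(n,cx+150,cy+55,wh,cv2.contourArea(c),np.round(P,1).tolist(),np.round((P[0]+P[1])/2,1),np.hypot(*d[:2]),np.degrees(np.arctan2(d[1],d[0])))
    cv2.drawContours(z,[(bp*2.7).astype(int)],0,(0,0,255),1)
print(onplane(a,262,155,110,True))
cv2.imwrite("pics/w0z.png",z)
E
```

```text
far 256.51893615722656 93.23162841796875 (10.948756217956543, 46.815372467041016) 160.5 [[675.5, -27.8, 133.0], [632.3, -26.2, 133.0]] [653.9 -27.  133. ] 43.28741520251878 177.8909392373526
right 315.32000732421875 159.26000213623047 (19.600000381469727, 7.800000190734863) 87.0 [[616.6, -89.4, 133.0], [605.9, -104.6, 133.0]] [611.2 -97.  133. ] 18.568332800557283 -125.18169056018532
near 258.1844253540039 231.97132873535156 (25.71215057373047, 47.89340591430664) 851.0 [[550.4, -61.3, 133.0], [500.3, -71.0, 133.0]] [525.4 -66.2 133. ] 51.02025900584686 -169.06866581878637
left 187.37591171264648 168.59123992919922 (32.38015365600586, 62.70985412597656) 1287.5 [[598.1, 13.9, 133.0], [535.9, 21.4, 133.0]] [567.   17.7 133. ] 62.62250712228663 173.1520342549101
[597.06503936 -47.9302946  110.        ]
```

View pics/w0z.png

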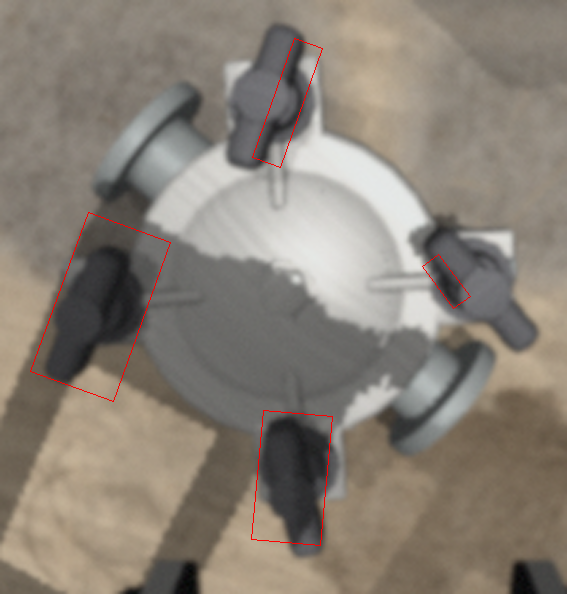

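```bash
python3 - <<'E'
from h import *
import pickle
a=pickle.load(open("w0.pkl","rb"))
E=dict(far=((284,27),(243,163)),right=((437,236),(525,343)),near=((281,420),(307,548)),left=((114,250),(60,377)))
C={}
for n,e in E.items():
    P=[onplane(a,150+(u+.5)/2.7-.5,55+(v+.5)/2.7-.5,125,True) for u,v in e]
    d=P[1]-P[0];C[n]=(P[0]+P[1])/2
    print(n,np.round(C[n],1),np.hypot(*d[:2]),np.degrees(np.arctan2(d[1],d[0]))%180)
    print
print(onplane(a,150+292/2.7,55+285/2.7,110,True),np.mean(list(C.values()),axis=0))
k=list(C.values())
for i in range(4): print(np.hypot(*(k[i]-k[(i+1)%4])[:2]), np.hypot(*(k[i]-k[(i+2)%4])[:2]))
# best square fit
o=np.mean(k,axis=0)[:2]; th=np.array([np.arctan2(*(p[:2]-o)[::-1]) for p in k]);print(np.degrees(th))
E
```

```text
far [654.9 -17.  125. ] 50.08343390198694 0.27275712024382415
right [ 611.6 -110.8  125. ] 50.49585493412114 57.87767591179404
near [520.4 -67.6 125. ] 52.65732947076942 26.589515430823155
left [561.5  24.5 125. ] 52.94664339971204 169.73944106116127
[590.54526681 -45.82600725 110.        ] [587.10260189 -42.73477786 125.        ]
103.3939838530361 143.78713456998244
100.91729419104615 144.27335121758495
100.9049850221493 143.78713456998244
102.1808260224202 144.27335121758495
[  20.80920247  -70.22665903 -159.53236152  110.82789083]
```

The square fit is consistent. Centre is (587,-43), nut_0 is the far nut, nut_1 left, nut_2 near and nut_3 right. I'm approaching nut_0 now.

Emit:
{"fn": "step_arm", "kwargs": {"targets": [[[26, 18, -20, 0, 0, -0.1], [52, 36, -40, 0, 0, -0.2], [75, 52, -60, 0, 0, -0.29], [87, 60.5, -90, 0, 0, -0.29], [87, 60.5, -125, 0, 0, -0.29], [87, 60.5, -145, 0, 0, -0.29], [87, 60.5, -165, 0, 0, -0.29], [87, 60.5, -178, 0, 0, -0.29], [87, 60.5, -186, 0, 0, -0.29], [87, 60.5, -186, 0, 0, -0.29]]], "fingers": 0}}

```text
time: 2.58
tool_pos: [652.8, -20.4, 125.4]
tcp_rot: [-180.0, 0.2, 0.3]
ft_force: [0.5, -0.6, -0.6]
finger_gap: 43.0
grip_force: 0.0
```

```bash
python3 - <<'E'
from h import *
from bench import r, vision
a=vision.snapshot("wrist");s=r.sense()
print(s["tool_pos"],s["tcp_rot"],s["ft_force"],s["wrist_torque"])
cv2.imwrite("pics/w1.png",cv2.resize(a["img"][100:420,100:460],None,fx=1.6,fy=1.6))
E
```

```text
[653.66600359 -20.36270065 127.14225156] [1.79999638e+02 4.98035075e-02 2.92010549e-01] [-0.49151541 -0.90125558 -0.31348874] [-0.00446716  0.03351482  0.00060297]
```

View pics/w1.png

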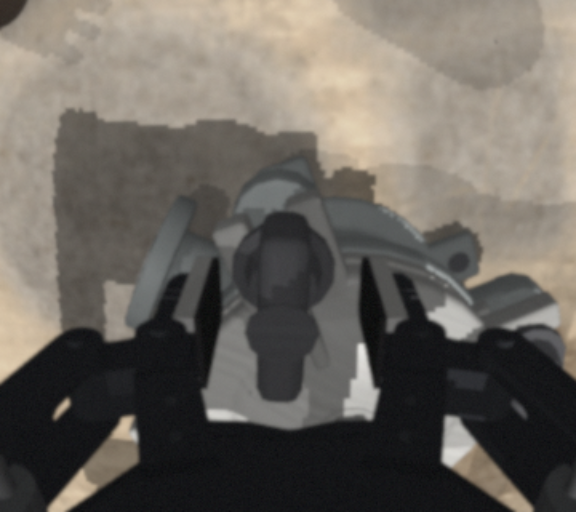

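Bar is parallel and between the fingers, about 2 mm left of mid (bar at x≈283, finger mid at 290). I'll correct that and close.

Emit:
{"fn": "step_arm", "kwargs": {"targets": [[[1, 2, 0, 0, 0, 0], [1, 2, 0, 0, 0, 0], [1, 2, 0, 0, 0, 0], [1, 2, 0, 0, 0, 0]]], "fingers": 1, "newtons": 50}}

```text
time: 2.97
tool_pos: [656.4, -18.2, 129.7]
tcp_rot: [180.0, -0.2, 0.3]
ft_force: [-1.1, -1.4, 6.1]
finger_gap: 17.5
grip_force: 48.6
```

```bash
python3 - <<'E'
from bench import r
s=r.sense();print({k:s[k].round(2) for k in("tool_pos","tcp_rot","ft_force","wrist_torque","finger_gap","grip_force")})
E
```

```text
Traceback (most recent call last):
AttributeError: 'float' object has no attribute 'round'
```

Emit:
{"fn": "step_arm", "kwargs": {"targets": [[[0, 0, 0, 0, 0, 0], [0, 0, 0, 0, 0, -0.06], [0, 0, -0.3, 0, 0, -0.16], [0, 0, -0.5, 0, 0, -0.27], [0, 0, -0.7, 0, 0, -0.38], [0, 0, -0.9, 0, 0, -0.49], [0, 0, -1.1, 0, 0, -0.6], [0, 0, -1.3, 0, 0, -0.7], [0, 0, -1.3, 0, 0, -0.7]]], "newtons": 80}}

```text
time: 3.72
tool_pos: [656.0, -19.4, 128.5]
tcp_rot: [180.0, -0.2, -40.2]
ft_force: [-3.9, -6.3, 8.1]
finger_gap: 16.2
grip_force: 78.0
```

```bash
cat > s.py <<'E'
from bench import r
import numpy as np
s=r.sense();print({k:np.round(s[k],2).tolist() for k in("time","tool_pos","tcp_rot","ft_force","wrist_torque","finger_gap","grip_force")})
E
python3 s.py
```

```text
{'time': 3.72, 'tool_pos': [656.01, -19.35, 128.51], 'tcp_rot': [179.99, -0.21, -40.18], 'ft_force': [-3.95, -6.34, 8.06], 'wrist_torque': [-1.12, 0.69, -0.09], 'finger_gap': 16.24, 'grip_force': 77.98}
```

Emit:
{"fn": "step_arm", "kwargs": {"targets": [[[0, 0, 0, 0, 0, 0], [0, 0, 0, 0, 0, 0], [0, 0, 25, 0, 0, 0.1], [-8, -3, 45, 0, 0, 0.22], [-34, -13, 48, 0, 0, 0.34], [-64, -24, 48, 0, 0, 0.46], [-94, -36, 48, 0, 0, 0.58], [-120, -46, 48, 0, 0, 0.7], [-135, -51, 48, 0, 0, 0.82], [-135.6, -51.3, 30, 0, 0, 0.94], [-135.6, -51.3, 12, 0, 0, 1.06], [-135.6, -51.3, 3, 0, 0, 1.17]]], "fingers": 0}}

```text
time: 4.72
tool_pos: [518.5, -68.6, 127.4]
tcp_rot: [-179.9, 0.0, 27.6]
ft_force: [-0.2, 0.3, -0.6]
finger_gap: 42.5
grip_force: 0.0
```

```bash
python3 s.py
```

```text
{'time': 4.72, 'tool_pos': [518.47, -68.63, 127.41], 'tcp_rot': [-179.93, 0.03, 27.62], 'ft_force': [-0.21, 0.33, -0.6], 'wrist_torque': [-0.05, 0.04, 0.02], 'finger_gap': 42.48, 'grip_force': 0.0}
```

Emit:
{"fn": "step_arm", "kwargs": {"targets": [[[0.5, 0, 1, 0, 0, 0], [0.5, 0, 1, 0, 0, 0], [0.5, 0, 1, 0, 0, 0], [0.5, 0, 1, 0, 0, 0], [0.5, 0, 1, 0, 0, 0], [0.5, 0, 0.8, 0, 0, -0.1], [0.5, 0, 0.6, 0, 0, -0.2], [0.5, 0, 0.4, 0, 0, -0.3], [0.5, 0, 0.2, 0, 0, -0.4], [0.5, 0, 0, 0, 0, -0.5], [0.5, 0, -0.2, 0, 0, -0.61], [0.5, 0, -0.3, 0, 0, -0.7]]], "fingers": 1, "newtons": 80}}

```text
time: 5.72
tool_pos: [519.5, -68.6, 128.8]
tcp_rot: [-180.0, 0.1, -13.3]
ft_force: [-5.0, 2.6, -2.2]
finger_gap: 16.0
grip_force: 77.0
```

```bash
python3 s.py
```

```text
{'time': 5.72, 'tool_pos': [519.54, -68.55, 128.83], 'tcp_rot': [-179.98, 0.08, -13.26], 'ft_force': [-5.01, 2.56, -2.17], 'wrist_torque': [0.48, 0.83, 0.04], 'finger_gap': 15.96, 'grip_force': 76.99}
```

Emit:
{"fn": "step_arm", "kwargs": {"targets": [[[0, 0, 0, 0, 0, 0], [0, 0, 0, 0, 0, 0], [0, 0, 25, 0, 0, 0], [3, 8, 45, 0, 0, 0.05], [13, 30, 48, 0, 0, 0.05], [26, 58, 48, 0, 0, 0.05], [37, 82, 48, 0, 0, 0.05], [42, 92.5, 46, 0, 0, 0.05], [42, 92.5, 25, 0, 0, 0.05], [42, 92.5, 8, 0, 0, 0.05], [42, 92.5, 1.3, 0, 0, 0.05], [42, 92.5, 1.3, 0, 0, 0.05]]], "fingers": 0}}

```text
time: 6.72
tool_pos: [560.8, 23.2, 128.1]
tcp_rot: [180.0, 0.2, -9.9]
ft_force: [-0.0, 0.6, -0.4]
finger_gap: 42.8
grip_force: 0.0
```

Emit:
{"fn": "step_arm", "kwargs": {"targets": [[[0, 0, 0, 0, 0, 0], [0, 0, 0, 0, 0, 0], [0, 0, 0, 0, 0, 0], [0, 0, 0, 0, 0, 0], [0, 0, 0, 0, 0, 0], [0, 0, -0.2, 0, 0, -0.1], [0, 0, -0.4, 0, 0, -0.2], [0, 0, -0.6, 0, 0, -0.3], [0, 0, -0.8, 0, 0, -0.4], [0, 0, -1, 0, 0, -0.5], [0, 0, -1.2, 0, 0, -0.61], [0, 0, -1.3, 0, 0, -0.7]]], "fingers": 1}}

```text
time: 7.72
tool_pos: [562.6, 23.2, 130.3]
tcp_rot: [-179.9, -0.1, -50.4]
ft_force: [-3.9, 0.3, 7.8]
finger_gap: 14.3
grip_force: 78.4
```

```bash
python3 s.py
```

```text
{'time': 7.72, 'tool_pos': [562.59, 23.17, 130.31], 'tcp_rot': [-179.95, -0.08, -50.41], 'ft_force': [-3.95, 0.29, 7.81], 'wrist_torque': [0.19, 0.67, 0.06], 'finger_gap': 14.28, 'grip_force': 78.4}
```

Emit:
{"fn": "step_arm", "kwargs": {"targets": [[[0, 0, 0, 0, 0, 0], [0, 0, 0, 0, 0, 0], [0, 0, 25, 0, 0, 0.1], [3, -8, 45, 0, 0, 0.22], [10, -28, 48, 0, 0, 0.34], [18, -48, 48, 0, 0, 0.46], [26, -68, 48, 0, 0, 0.58], [33, -88, 48, 0, 0, 0.7], [39, -106, 48, 0, 0, 0.82], [45, -121, 48, 0, 0, 0.94], [49, -131, 48, 0, 0, 1.06], [50.5, -134.5, 48, 0, 0, 1.18]]], "fingers": 0}}

```text
time: 8.72
tool_pos: [612.8, -113.3, 176.5]
tcp_rot: [179.9, 0.0, 17.9]
ft_force: [-0.3, 0.2, 0.7]
finger_gap: 43.0
grip_force: 0.0
```

Emit:
{"fn": "step_arm", "kwargs": {"targets": [[[0, 0, 0, 0, 0, 0.12], [0, 0, 0, 0, 0, 0.24], [0, 0, -5, 0, 0, 0.36], [0, 0, -18, 0, 0, 0.48], [0, 0, -32, 0, 0, 0.6], [0, 0, -42, 0, 0, 0.71], [0, 0, -46.7, 0, 0, 0.71], [0, 0, -46.7, 0, 0, 0.71]]]}}

```text
time: 9.38
tool_pos: [611.5, -111.1, 128.3]
tcp_rot: [-179.9, 0.1, 58.1]
ft_force: [-0.7, 0.3, 0.3]
finger_gap: 42.7
grip_force: 0.0
```

```bash
python3 s.py
```

```text
{'time': 9.38, 'tool_pos': [611.47, -111.05, 128.29], 'tcp_rot': [-179.86, 0.06, 58.09], 'ft_force': [-0.73, 0.27, 0.28], 'wrist_torque': [-0.03, -0.02, 0.0], 'finger_gap': 42.69, 'grip_force': 0.0}
```

Emit:
{"fn": "step_arm", "kwargs": {"targets": [[[0, 0, 0, 0, 0, 0], [0, 0, 0, 0, 0, 0], [0, 0, 0, 0, 0, 0], [0, 0, 0, 0, 0, 0], [0, 0, 0, 0, 0, 0], [0, 0, -0.2, 0, 0, -0.1], [0, 0, -0.4, 0, 0, -0.2], [0, 0, -0.6, 0, 0, -0.3], [0, 0, -0.8, 0, 0, -0.4], [0, 0, -1, 0, 0, -0.5], [0, 0, -1.2, 0, 0, -0.61], [0, 0, -1.3, 0, 0, -0.7]]], "fingers": 1}}

```text
time: 10.38
tool_pos: [612.3, -110.8, 129.9]
tcp_rot: [-180.0, 0.0, 17.7]
ft_force: [-5.1, 1.1, 3.9]
finger_gap: 15.1
grip_force: 77.3
```

```bash
python3 s.py
```

```text
{'time': 10.38, 'tool_pos': [612.26, -110.84, 129.91], 'tcp_rot': [-179.98, 0.02, 17.7], 'ft_force': [-5.06, 1.13, 3.94], 'wrist_torque': [0.29, 0.91, 0.04], 'finger_gap': 15.07, 'grip_force': 77.35}
```

Emit:
{"fn": "step_arm", "kwargs": {"targets": [[[0, 0, 0, 0, 0, 0], [0, 0, 0, 0, 0, 0], [0, 0, 30, 0, 0, 0], [-10, 8, 65, 0, 0, 0], [-22, 16, 100, 0, 0, 0], [-35, 25, 135, 0, 0, 0], [-44, 33, 165, 0, 0, 0], [-44, 33, 184, 0, 0, 0], [-44, 33, 184, 0, 0, 0]]], "fingers": 0}}

```text
time: 11.13
tool_pos: [570.6, -78.2, 320.3]
tcp_rot: [179.7, -0.6, 18.2]
ft_force: [-0.5, -0.4, 0.7]
finger_gap: 42.6
grip_force: 0.0
```

```bash
python3 s.py; python3 - <<'E'
from h import *
from bench import r, vision
import pickle
a=vision.snapshot("wrist");pickle.dump(a,open("w2.pkl","wb"))
cv2.imwrite("pics/w2z.png",cv2.resize(a["img"][55:275,150:360],None,fx=2.7,fy=2.7,interpolation=cv2.INTER_CUBIC))
E
```

```text
{'time': 11.13, 'tool_pos': [570.57, -78.16, 320.32], 'tcp_rot': [179.66, -0.56, 18.25], 'ft_force': [-0.5, -0.35, 0.67], 'wrist_torque': [-0.01, 0.03, 0.0], 'finger_gap': 42.6, 'grip_force': 0.0}
```

View pics/w2z.png

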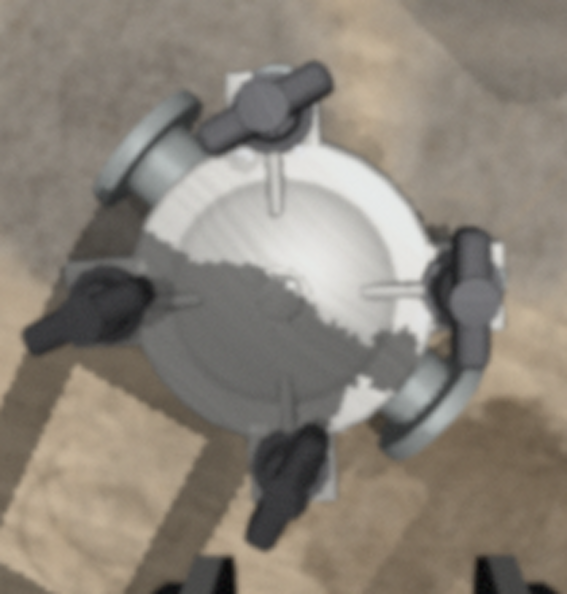

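All four bars have turned. Their ends are at: far (317,80)-(212,138), right (473,240)-(472,353), near (316,440)-(260,536), left (142,290)-(35,343).

```bash
python3 - <<'E'
from h import *
import pickle
a=pickle.load(open("w2.pkl","rb"))
E=dict(far=((320,77),(211,139)),right=((473,238),(472,357)),near=((316,438),(260,538)),left=((142,292),(35,343)))
for n,e in E.items():
    P=[onplane(a,150+(u+.5)/2.7-.5,55+(v+.5)/2.7-.5,124,True) for u,v in e]
    d=P[1]-P[0]
    print(n,np.round((P[0]+P[1])/2,1),np.hypot(*d[:2]),np.degrees(np.arctan2(d[1],d[0]))%180)
E
```

```text
far [654.3 -17.7 124. ] 44.80665613591117 137.21856473120596
right [ 611.9 -110.9  124. ] 44.41780941579955 19.295197889170737
near [519.3 -68.3 124. ] 47.55388309615385 169.45827154055962
left [560.9  24.1 124. ] 47.82971129272865 130.9312708784587
```

Emit:
{"fn": "step_arm", "kwargs": {"targets": [[[0, 0, 0, 0, 0, 0.12], [10, 7, -10, 0, 0, 0.24], [20, 14, -25, 0, 0, 0.36], [30, 21, -40, 0, 0, 0.48], [40, 28, -55, 0, 0, 0.6], [50, 35, -70, 0, 0, 0.72], [60, 42, -85, 0, 0, 0.84], [70, 49, -100, 0, 0, 0.96], [78, 55, -115, 0, 0, 1.08], [86.5, 60, -125, 0, 0, 1.2], [86.5, 60, -130, 0, 0, 1.32], [86.5, 60, -130, 0, 0, 1.44]]]}}

```text
time: 12.18
tool_pos: [653.7, -17.7, 178.3]
tcp_rot: [-179.7, -0.1, 101.0]
ft_force: [-1.0, 0.6, -0.7]
finger_gap: 42.7
grip_force: 0.0
```

Emit:
{"fn": "step_arm", "kwargs": {"targets": [[[0, 0, 0, 0, 0, 0.12], [0, 0, 0, 0, 0, 0.24], [0, 0, -5, 0, 0, 0.36], [0, 0, -12, 0, 0, 0.48], [0, 0, -20, 0, 0, 0.6], [0, 0, -30, 0, 0, 0.67], [0, 0, -30, 0, 0, 0.67], [0, 0, -30, 0, 0, 0.67]]]}}

```text
time: 12.85
tool_pos: [653.9, -18.1, 150.6]
tcp_rot: [-179.9, -0.2, 138.9]
ft_force: [0.5, 0.3, -0.0]
finger_gap: 42.8
grip_force: 0.0
```

```bash
python3 s.py
```

```text
{'time': 12.85, 'tool_pos': [653.88, -18.08, 150.61], 'tcp_rot': [-179.89, -0.15, 138.88], 'ft_force': [0.48, 0.33, -0.0], 'wrist_torque': [0.02, 0.0, -0.0], 'finger_gap': 42.85, 'grip_force': 0.0}
```

Down 22.5 mm, closing, then turning 40° in a second call.

Emit:
{"fn": "step_arm", "kwargs": {"targets": [[[0.5, 0.5, -15, 0, 0, 0], [0.5, 0.5, -22.5, 0, 0, 0], [0.5, 0.5, -22.5, 0, 0, 0]]]}}

```text
time: 13.1
tool_pos: [654.1, -17.4, 127.8]
tcp_rot: [-179.9, -0.2, 138.9]
ft_force: [-0.8, 0.2, -0.6]
finger_gap: 42.9
grip_force: 0.0
```

Emit:
{"fn": "step_arm", "kwargs": {"targets": [[[0, 0, 0, 0, 0, 0], [0, 0, 0, 0, 0, 0], [0, 0, 0, 0, 0, 0], [0, 0, 0, 0, 0, 0], [0, 0, 0, 0, 0, 0], [0, 0, -0.2, 0, 0, -0.1], [0, 0, -0.4, 0, 0, -0.2], [0, 0, -0.6, 0, 0, -0.3], [0, 0, -0.8, 0, 0, -0.4], [0, 0, -1, 0, 0, -0.5], [0, 0, -1.2, 0, 0, -0.61], [0, 0, -1.3, 0, 0, -0.7]]], "fingers": 1}}

```text
time: 14.1
tool_pos: [654.7, -18.5, 129.7]
tcp_rot: [-179.9, 0.1, 98.5]
ft_force: [-6.1, -4.1, 2.5]
finger_gap: 13.9
grip_force: 77.8
```

```bash
python3 s.py
```

```text
{'time': 14.1, 'tool_pos': [654.73, -18.54, 129.75], 'tcp_rot': [-179.89, 0.07, 98.51], 'ft_force': [-6.06, -4.08, 2.52], 'wrist_torque': [-0.67, 1.18, 0.1], 'finger_gap': 13.87, 'grip_force': 77.76}
```

Emit:
{"fn": "step_arm", "kwargs": {"targets": [[[0, 0, 0, 0, 0, 0], [0, 0, 0, 0, 0, 0], [0, 0, 25, 0, 0, 0.1], [-8, -3, 45, 0, 0, 0.22], [-34, -13, 48, 0, 0, 0.34], [-64, -24, 48, 0, 0, 0.46], [-94, -36, 48, 0, 0, 0.58], [-120, -46, 48, 0, 0, 0.7], [-135, -51, 48, 0, 0, 0.82], [-135.3, -51, 30, 0, 0, 0.94], [-135.3, -51, 12, 0, 0, 1.06], [-135.3, -51, 1.3, 0, 0, 1.18]]], "fingers": 0}}

```text
time: 15.1
tool_pos: [520.0, -68.6, 129.8]
tcp_rot: [180.0, 0.1, 166.9]
ft_force: [0.1, 0.4, 0.2]
finger_gap: 42.9
grip_force: 0.0
```

Emit:
{"fn": "step_arm", "kwargs": {"targets": [[[0, 0, 0, 0, 0, 0.02], [0, 0, 0, 0, 0, 0.02], [0, 0, 0, 0, 0, 0.02], [0, 0, 0, 0, 0, 0.02], [0, 0, 0, 0, 0, 0.02], [0, 0, -0.2, 0, 0, -0.08], [0, 0, -0.4, 0, 0, -0.18], [0, 0, -0.6, 0, 0, -0.28], [0, 0, -0.8, 0, 0, -0.38], [0, 0, -1, 0, 0, -0.48], [0, 0, -1.2, 0, 0, -0.59], [0, 0, -1.3, 0, 0, -0.68]]], "fingers": 1}}

```text
time: 16.1
tool_pos: [520.0, -68.9, 129.5]
tcp_rot: [-179.9, 0.0, 127.1]
ft_force: [-6.7, -1.5, 1.7]
finger_gap: 14.0
grip_force: 79.2
```

```bash
python3 s.py
```

```text
{'time': 16.1, 'tool_pos': [519.96, -68.87, 129.5], 'tcp_rot': [-179.95, 0.01, 127.14], 'ft_force': [-6.72, -1.53, 1.67], 'wrist_torque': [-0.3, 1.15, 0.1], 'finger_gap': 13.95, 'grip_force': 79.19}
```

Emit:
{"fn": "step_arm", "kwargs": {"targets": [[[0, 0, 0, 0, 0, 0], [0, 0, 0, 0, 0, 0], [0, 0, 25, 0, 0, 0], [3, 8, 45, 0, 0, 0.05], [13, 30, 48, 0, 0, 0.05], [26, 58, 48, 0, 0, 0.05], [37, 82, 48, 0, 0, 0.05], [41.7, 92.7, 46, 0, 0, 0.05], [41.7, 92.7, 25, 0, 0, 0.05], [41.7, 92.7, 8, 0, 0, 0.05], [41.7, 92.7, 0.5, 0, 0, 0.05], [41.7, 92.7, 0.5, 0, 0, 0.05]]], "fingers": 0}}

```text
time: 17.1
tool_pos: [560.6, 24.2, 127.2]
tcp_rot: [-179.9, -0.1, 130.5]
ft_force: [-1.3, 0.4, 0.0]
finger_gap: 42.8
grip_force: 0.0
```

Emit:
{"fn": "step_arm", "kwargs": {"targets": [[[0, 0, 0, 0, 0, 0], [0, 0, 0, 0, 0, 0], [0, 0, 0, 0, 0, 0], [0, 0, 0, 0, 0, 0], [0, 0, 0, 0, 0, 0], [0, 0, -0.2, 0, 0, -0.1], [0, 0, -0.4, 0, 0, -0.2], [0, 0, -0.6, 0, 0, -0.3], [0, 0, -0.8, 0, 0, -0.4], [0, 0, -1, 0, 0, -0.5], [0, 0, -1.2, 0, 0, -0.61], [0, 0, -1.3, 0, 0, -0.7]]], "fingers": 1}}

```text
time: 18.1
tool_pos: [561.9, 23.4, 129.6]
tcp_rot: [180.0, 0.1, 90.0]
ft_force: [-7.1, -3.7, 8.8]
finger_gap: 13.3
grip_force: 79.1
```

```bash
python3 s.py
```

```text
{'time': 18.1, 'tool_pos': [561.94, 23.43, 129.61], 'tcp_rot': [179.98, 0.06, 89.95], 'ft_force': [-7.13, -3.74, 8.78], 'wrist_torque': [-0.63, 1.32, 0.05], 'finger_gap': 13.32, 'grip_force': 79.09}
```

Emit:
{"fn": "step_arm", "kwargs": {"targets": [[[0, 0, 0, 0, 0, 0], [0, 0, 0, 0, 0, 0], [0, 0, 25, 0, 0, 0.1], [3, -8, 45, 0, 0, 0.22], [10, -28, 48, 0, 0, 0.34], [18, -48, 48, 0, 0, 0.46], [26, -68, 48, 0, 0, 0.58], [33, -88, 48, 0, 0, 0.7], [39, -106, 48, 0, 0, 0.82], [45, -121, 48, 0, 0, 0.94], [49, -131, 48, 0, 0, 1.06], [50.5, -134.5, 48, 0, 0, 1.18]]], "fingers": 0}}

```text
time: 19.1
tool_pos: [613.3, -112.1, 176.5]
tcp_rot: [180.0, 0.1, 158.3]
ft_force: [0.4, 0.4, -0.7]
finger_gap: 42.7
grip_force: 0.0
```

Emit:
{"fn": "step_arm", "kwargs": {"targets": [[[0, 0, 0, 0, 0, 0.12], [0, 0, 0, 0, 0, 0.24], [0, 0, -5, 0, 0, 0.36], [0, 0, -18, 0, 0, 0.48], [0, 0, -32, 0, 0, 0.6], [0, 0, -42, 0, 0, 0.71], [0, 0, -46.5, 0, 0, 0.71], [0, 0, -46.5, 0, 0, 0.71]]]}}

```text
time: 19.77
tool_pos: [611.8, -110.1, 128.3]
tcp_rot: [179.9, -0.1, -161.6]
ft_force: [-0.4, 0.1, -0.2]
finger_gap: 42.9
grip_force: 0.0
```

Emit:
{"fn": "step_arm", "kwargs": {"targets": [[[0, 0, 0, 0, 0, 0], [0, 0, 0, 0, 0, 0], [0, 0, 0, 0, 0, 0], [0, 0, 0, 0, 0, 0], [0, 0, 0, 0, 0, 0], [0, 0, -0.2, 0, 0, -0.1], [0, 0, -0.4, 0, 0, -0.2], [0, 0, -0.6, 0, 0, -0.3], [0, 0, -0.8, 0, 0, -0.4], [0, 0, -1, 0, 0, -0.5], [0, 0, -1.2, 0, 0, -0.61], [0, 0, -1.3, 0, 0, -0.7]]], "fingers": 1}}

```text
time: 20.77
tool_pos: [613.1, -111.1, 129.7]
tcp_rot: [-180.0, 0.1, 158.1]
ft_force: [-1.1, -3.4, 6.1]
finger_gap: 13.7
grip_force: 78.5
```

```bash
python3 s.py
```

```text
{'time': 20.77, 'tool_pos': [613.07, -111.15, 129.72], 'tcp_rot': [-179.96, 0.14, 158.1], 'ft_force': [-1.07, -3.36, 6.07], 'wrist_torque': [-0.43, 0.32, 0.06], 'finger_gap': 13.66, 'grip_force': 78.53}
```

Emit:
{"fn": "step_arm", "kwargs": {"targets": [[[0, 0, 0, 0, 0, 0], [0, 0, 0, 0, 0, 0], [0, 0, 25, 0, 0, -0.1], [3, 8, 45, 0, 0, -0.22], [13, 30, 48, 0, 0, -0.34], [26, 58, 48, 0, 0, -0.46], [37, 82, 48, 0, 0, -0.58], [42, 92.7, 46, 0, 0, -0.7], [42, 92.7, 35, 0, 0, -0.82], [42, 92.7, 22, 0, 0, -0.94], [42, 92.7, 8, 0, 0, -1.04], [42, 92.7, 1, 0, 0, -1.04]]], "fingers": 0}}

```text
time: 21.77
tool_pos: [653.3, -17.1, 126.9]
tcp_rot: [-179.8, -0.1, 98.8]
ft_force: [-0.7, -0.8, -0.7]
finger_gap: 42.8
grip_force: 0.0
```

Emit:
{"fn": "step_arm", "kwargs": {"targets": [[[0, 0, 0, 0, 0, 0], [0, 0, 0, 0, 0, 0], [0, 0, 0, 0, 0, 0], [0, 0, 0, 0, 0, 0], [0, 0, 0, 0, 0, 0], [0, 0, -0.1, 0, 0, -0.04], [0, 0, -0.2, 0, 0, -0.08], [0, 0, -0.3, 0, 0, -0.12]]], "fingers": 1, "newtons": 25}}

```text
time: 22.43
tool_pos: [654.3, -17.5, 128.9]
tcp_rot: [-180.0, -0.0, 92.0]
ft_force: [2.2, -0.1, -8.1]
finger_gap: 18.5
grip_force: 23.7
```

```bash
python3 s.py
```

```text
{'time': 22.43, 'tool_pos': [654.28, -17.5, 128.87], 'tcp_rot': [-179.99, -0.01, 91.95], 'ft_force': [2.16, -0.11, -8.15], 'wrist_torque': [0.16, -0.17, 0.12], 'finger_gap': 18.46, 'grip_force': 23.69}
```

Emit:
{"fn": "step_arm", "kwargs": {"targets": [[[0, 0, 0, 0, 0, 0], [0, 0, 0, 0, 0, -0.03], [0, 0, -0.1, 0, 0, -0.06], [0, 0, -0.2, 0, 0, -0.09], [0, 0, -0.3, 0, 0, -0.12]]], "newtons": 40}}

```text
time: 22.85
tool_pos: [654.4, -17.5, 128.8]
tcp_rot: [180.0, -0.0, 85.2]
ft_force: [0.4, 1.2, -7.9]
finger_gap: 17.2
grip_force: 38.2
```

```bash
python3 s.py
```

```text
{'time': 22.85, 'tool_pos': [654.39, -17.49, 128.75], 'tcp_rot': [180.0, -0.01, 85.18], 'ft_force': [0.41, 1.18, -7.88], 'wrist_torque': [0.26, -0.13, 0.1], 'finger_gap': 17.16, 'grip_force': 38.16}
```

Emit:
{"fn": "step_arm", "kwargs": {"targets": [[[0, 0, -0.2, 0, 0, -0.03], [0, 0, -0.4, 0, 0, -0.07], [0, 0, -0.6, 0, 0, -0.11], [0, 0, -0.7, 0, 0, -0.15], [0, 0, -0.8, 0, 0, -0.18]]]}}

```text
time: 23.27
tool_pos: [654.5, -17.5, 128.4]
tcp_rot: [180.0, -0.0, 74.8]
ft_force: [0.4, 0.9, -4.8]
finger_gap: 17.1
grip_force: 38.7
```

```bash
python3 s.py
```

```text
{'time': 23.27, 'tool_pos': [654.53, -17.53, 128.38], 'tcp_rot': [179.98, -0.01, 74.83], 'ft_force': [0.45, 0.94, -4.83], 'wrist_torque': [0.26, -0.04, 0.18], 'finger_gap': 17.12, 'grip_force': 38.66}
```

Emit:
{"fn": "step_arm", "kwargs": {"targets": [[[0, 0, 0, 0, 0, 0], [0, 0, 0, 0, 0, 0], [0, 0, 25, 0, 0, 0.1], [-8, -3, 45, 0, 0, 0.22], [-34, -13, 48, 0, 0, 0.34], [-64, -24, 48, 0, 0, 0.46], [-94, -36, 48, 0, 0, 0.58], [-120, -46, 48, 0, 0, 0.7], [-135, -50.8, 48, 0, 0, 0.82], [-135.1, -50.8, 30, 0, 0, 0.91], [-135.1, -50.8, 12, 0, 0, 0.91], [-135.1, -50.8, 1, 0, 0, 0.91]]], "fingers": 0}}

```text
time: 24.27
tool_pos: [519.3, -68.9, 128.8]
tcp_rot: [180.0, 0.1, 127.0]
ft_force: [-1.5, 0.4, -0.1]
finger_gap: 42.9
grip_force: 0.0
```

Emit:
{"fn": "step_arm", "kwargs": {"targets": [[[0, 0, 0, 0, 0, 0], [0, 0, 0, 0, 0, 0], [0, 0, 0, 0, 0, 0], [0, 0, 0, 0, 0, 0], [0, 0, 0, 0, 0, 0], [0, 0, -0.1, 0, 0, -0.04], [0, 0, -0.2, 0, 0, -0.08], [0, 0, -0.3, 0, 0, -0.12], [0, 0, -0.4, 0, 0, -0.16], [0, 0, -0.5, 0, 0, -0.2]]], "fingers": 1, "newtons": 50}}

```text
time: 25.1
tool_pos: [519.3, -68.3, 128.8]
tcp_rot: [-180.0, -0.0, 115.4]
ft_force: [-2.6, 1.1, -0.8]
finger_gap: 16.2
grip_force: 48.5
```

```bash
python3 s.py
```

```text
{'time': 25.1, 'tool_pos': [519.34, -68.29, 128.83], 'tcp_rot': [-180.0, -0.01, 115.4], 'ft_force': [-2.59, 1.15, -0.82], 'wrist_torque': [0.23, 0.46, 0.07], 'finger_gap': 16.24, 'grip_force': 48.46}
```

Emit:
{"fn": "step_arm", "kwargs": {"targets": [[[0, 0, -0.1, 0, 0, -0.04], [0, 0, -0.2, 0, 0, -0.08], [0, 0, -0.3, 0, 0, -0.12], [0, 0, -0.4, 0, 0, -0.16], [0, 0, -0.5, 0, 0, -0.2], [0, 0, -0.5, 0, 0, -0.22]]]}}

```text
time: 25.6
tool_pos: [519.4, -68.2, 128.4]
tcp_rot: [180.0, -0.0, 102.8]
ft_force: [-3.4, 1.7, -0.2]
finger_gap: 15.9
grip_force: 48.8
```

```bash
python3 s.py
```

```text
{'time': 25.6, 'tool_pos': [519.38, -68.23, 128.4], 'tcp_rot': [179.99, -0.01, 102.79], 'ft_force': [-3.38, 1.72, -0.16], 'wrist_torque': [0.27, 0.54, 0.09], 'finger_gap': 15.9, 'grip_force': 48.79}
```

Emit:
{"fn": "step_arm", "kwargs": {"targets": [[[0, 0, 0, 0, 0, 0], [0, 0, 0, 0, 0, 0], [0, 0, 25, 0, 0, 0], [3, 8, 45, 0, 0, -0.1], [13, 30, 48, 0, 0, -0.2], [26, 58, 48, 0, 0, -0.22], [37, 82, 48, 0, 0, -0.22], [41.9, 92.5, 46, 0, 0, -0.22], [41.9, 92.5, 25, 0, 0, -0.22], [41.9, 92.5, 8, 0, 0, -0.22], [41.9, 92.5, 0.8, 0, 0, -0.22], [41.9, 92.5, 0.8, 0, 0, -0.22]]], "fingers": 0}}

```text
time: 26.6
tool_pos: [559.8, 23.9, 126.5]
tcp_rot: [-179.8, 0.0, 90.3]
ft_force: [-0.4, 0.5, -1.5]
finger_gap: 42.5
grip_force: 0.0
```

Emit:
{"fn": "step_arm", "kwargs": {"targets": [[[0, 0, 0, 0, 0, 0], [0, 0, 0, 0, 0, 0], [0, 0, 0, 0, 0, 0], [0, 0, 0, 0, 0, 0], [0, 0, 0, 0, 0, 0], [0, 0, -0.1, 0, 0, -0.04], [0, 0, -0.2, 0, 0, -0.08], [0, 0, -0.3, 0, 0, -0.12], [0, 0, -0.4, 0, 0, -0.16], [0, 0, -0.5, 0, 0, -0.2]]], "fingers": 1}}

```text
time: 27.43
tool_pos: [561.8, 23.7, 130.4]
tcp_rot: [179.9, 0.0, 78.7]
ft_force: [-5.8, -1.0, 9.5]
finger_gap: 12.1
grip_force: 89.2
```

```bash
python3 s.py
```

```text
{'time': 27.43, 'tool_pos': [561.82, 23.71, 130.45], 'tcp_rot': [179.89, 0.01, 78.71], 'ft_force': [-5.75, -1.03, 9.5], 'wrist_torque': [-0.09, 1.04, 0.0], 'finger_gap': 12.12, 'grip_force': 89.16}
```

Emit:
{"fn": "step_arm", "kwargs": {"targets": [[[0, 0, 1, 0, 0, -0.04], [0, 0, 1, 0, 0, -0.08], [0, 0, 0.9, 0, 0, -0.12], [0, 0, 0.8, 0, 0, -0.16], [0, 0, 0.7, 0, 0, -0.2], [0, 0, 0.7, 0, 0, -0.22]]]}}

```text
time: 27.93
tool_pos: [561.6, 23.8, 130.1]
tcp_rot: [179.9, -0.0, 66.1]
ft_force: [-3.8, -1.2, 4.6]
finger_gap: 11.8
grip_force: 83.9
```

```bash
python3 s.py
```

```text
{'time': 27.93, 'tool_pos': [561.56, 23.78, 130.13], 'tcp_rot': [179.93, -0.01, 66.1], 'ft_force': [-3.84, -1.19, 4.64], 'wrist_torque': [-0.12, 0.69, 0.03], 'finger_gap': 11.84, 'grip_force': 83.89}
```

Emit:
{"fn": "step_arm", "kwargs": {"targets": [[[0, 0, 0, 0, 0, 0], [0, 0, 0, 0, 0, 0], [0, 0, 25, 0, 0, 0.1], [3, -8, 45, 0, 0, 0.22], [10, -28, 48, 0, 0, 0.34], [18, -48, 48, 0, 0, 0.46], [26, -68, 48, 0, 0, 0.58], [33, -88, 48, 0, 0, 0.7], [39, -106, 48, 0, 0, 0.82], [45, -121, 48, 0, 0, 0.94], [49, -131, 48, 0, 0, 1.06], [50.6, -134.5, 45, 0, 0, 1.18]]], "fingers": 0}}

```text
time: 28.93
tool_pos: [612.7, -112.4, 174.6]
tcp_rot: [180.0, 0.1, 134.1]
ft_force: [-0.5, 0.8, 0.5]
finger_gap: 42.6
grip_force: 0.0
```

Emit:
{"fn": "step_arm", "kwargs": {"targets": [[[0, 0, 0, 0, 0, 0.12], [0, 0, -8, 0, 0, 0.24], [0, 0, -20, 0, 0, 0.36], [0, 0, -35, 0, 0, 0.425], [0, 0, -44, 0, 0, 0.425], [0, 0, -44, 0, 0, 0.425]]]}}

```text
time: 29.43
tool_pos: [610.2, -110.0, 127.1]
tcp_rot: [-180.0, -0.2, 158.1]
ft_force: [-0.2, 0.8, -0.7]
finger_gap: 43.2
grip_force: 0.0
```

Emit:
{"fn": "step_arm", "kwargs": {"targets": [[[0, 0, 0, 0, 0, 0], [0, 0, 0, 0, 0, 0], [0, 0, 0, 0, 0, 0], [0, 0, 0, 0, 0, 0], [0, 0, 0, 0, 0, 0], [0, 0, -0.1, 0, 0, -0.04], [0, 0, -0.2, 0, 0, -0.08], [0, 0, -0.3, 0, 0, -0.12], [0, 0, -0.4, 0, 0, -0.16], [0, 0, -0.5, 0, 0, -0.2]]], "fingers": 1}}

```text
time: 30.27
tool_pos: [612.4, -110.9, 131.0]
tcp_rot: [180.0, 0.1, 146.6]
ft_force: [-3.7, -2.6, 7.1]
finger_gap: 11.7
grip_force: 56.2
```

```bash
python3 s.py
```

```text
{'time': 30.27, 'tool_pos': [612.42, -110.95, 131.04], 'tcp_rot': [179.99, 0.12, 146.58], 'ft_force': [-3.73, -2.65, 7.07], 'wrist_torque': [-0.25, 0.58, -0.04], 'finger_gap': 11.74, 'grip_force': 56.22}
```

Emit:
{"fn": "step_arm", "kwargs": {"targets": [[[0, 0, 1, 0, 0, -0.04], [0, 0, 1, 0, 0, -0.08], [0, 0, 0.9, 0, 0, -0.12], [0, 0, 0.8, 0, 0, -0.16], [0, 0, 0.7, 0, 0, -0.2], [0, 0, 0.7, 0, 0, -0.22]]]}}

```text
time: 30.77
tool_pos: [612.3, -111.0, 130.8]
tcp_rot: [180.0, 0.1, 134.0]
ft_force: [0.4, -2.9, 1.0]
finger_gap: 12.0
grip_force: 55.1
```

```bash
python3 s.py; python3 - <<'E'
from h import *
from bench import vision
a=vision.snapshot("side");b=vision.snapshot("wrist")
A=cv2.resize(a["img"][190:300,230:330],None,fx=4,fy=4,interpolation=cv2.INTER_CUBIC)
cv2.imwrite("pics/chk.png",np.hstack([A,b["img"][:,100:460][:440] if 0 else cv2.resize(b["img"][100:420,100:460],(395,440))]))
E
```

```text
{'time': 30.77, 'tool_pos': [612.3, -111.02, 130.76], 'tcp_rot': [179.98, 0.1, 133.97], 'ft_force': [0.45, -2.89, 0.98], 'wrist_torque': [-0.52, -0.14, 0.03], 'finger_gap': 11.99, 'grip_force': 55.1}
```

View pics/chk.png

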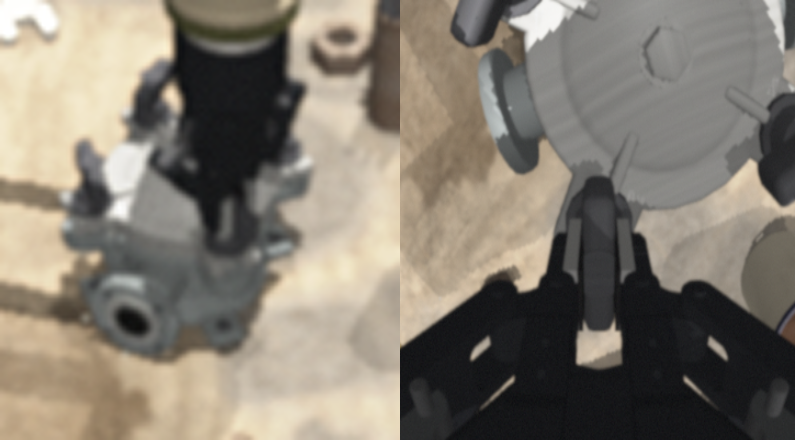

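The grip is well aligned on nut_3's bar (bar at about x=597, squarely between the pads). Starting round 4, nut_0 in fine steps.

Emit:
{"fn": "step_arm", "kwargs": {"targets": [[[0, 0, 0, 0, 0, 0], [0, 0, 0, 0, 0, 0], [0, 0, 25, 0, 0, -0.1], [3, 8, 45, 0, 0, -0.22], [13, 30, 48, 0, 0, -0.34], [26, 58, 48, 0, 0, -0.46], [37, 82, 48, 0, 0, -0.58], [42.4, 93, 46, 0, 0, -0.7], [42.4, 93, 35, 0, 0, -0.82], [42.4, 93, 20, 0, 0, -0.94], [42.4, 93, 5, 0, 0, -1.03], [42.4, 93, -0.5, 0, 0, -1.03]]], "fingers": 0}}

```text
time: 31.87
tool_pos: [652.6, -16.6, 126.5]
tcp_rot: [-179.8, 0.0, 74.9]
ft_force: [-1.4, -0.9, -0.5]
finger_gap: 42.3
grip_force: 0.0
```

Emit:
{"fn": "step_arm", "kwargs": {"targets": [[[0, 0, 0, 0, 0, 0], [0, 0, 0, 0, 0, 0], [0, 0, 0, 0, 0, 0], [0, 0, 0, 0, 0, 0], [0, 0, 0, 0, 0, 0], [0, 0, 0, 0, 0, -0.02], [0, 0, -0.1, 0, 0, -0.04], [0, 0, -0.1, 0, 0, -0.06], [0, 0, -0.2, 0, 0, -0.08]]], "fingers": 1, "newtons": 50}}

```text
time: 32.62
tool_pos: [654.7, -17.5, 130.5]
tcp_rot: [179.9, -0.0, 70.4]
ft_force: [-3.0, 0.5, 6.8]
finger_gap: 12.1
grip_force: 65.7
```

```bash
python3 s.py
```

```text
{'time': 32.62, 'tool_pos': [654.71, -17.46, 130.53], 'tcp_rot': [179.92, -0.02, 70.4], 'ft_force': [-2.95, 0.52, 6.76], 'wrist_torque': [0.06, 0.37, 0.1], 'finger_gap': 12.06, 'grip_force': 65.74}
```

Emit:
{"fn": "step_arm", "kwargs": {"targets": [[[0, 0, 0.6, 0, 0, -0.025], [0, 0, 0.6, 0, 0, -0.05], [0, 0, 0.6, 0, 0, -0.075], [0, 0, 0.6, 0, 0, -0.1]]]}}

```text
time: 32.95
tool_pos: [654.7, -17.5, 130.4]
tcp_rot: [179.9, -0.0, 64.6]
ft_force: [2.5, 0.3, 2.1]
finger_gap: 11.8
grip_force: 64.9
```

```bash
python3 s.py
```

```text
{'time': 32.95, 'tool_pos': [654.72, -17.5, 130.43], 'tcp_rot': [179.93, -0.03, 64.64], 'ft_force': [2.52, 0.26, 2.11], 'wrist_torque': [-0.05, -0.45, 0.14], 'finger_gap': 11.77, 'grip_force': 64.91}
```

Emit:
{"fn": "step_arm", "kwargs": {"targets": [[[0, 0, 0.1, 0, 0, -0.02], [0, 0, 0.1, 0, 0, -0.04], [0, 0, 0.1, 0, 0, -0.06], [0, 0, 0.1, 0, 0, -0.08]]]}}

```text
time: 33.28
tool_pos: [654.7, -17.5, 130.3]
tcp_rot: [179.9, -0.0, 60.1]
ft_force: [5.0, -0.5, 0.2]
finger_gap: 12.3
grip_force: 64.6
```

```bash
python3 s.py
```

```text
{'time': 33.28, 'tool_pos': [654.73, -17.52, 130.29], 'tcp_rot': [179.93, -0.03, 60.09], 'ft_force': [5.03, -0.53, 0.22], 'wrist_torque': [-0.09, -1.03, 0.12], 'finger_gap': 12.26, 'grip_force': 64.64}
```

Emit:
{"fn": "step_arm", "kwargs": {"targets": [[[0, 0, 0, 0, 0, 0], [0, 0, 0, 0, 0, 0], [0, 0, 25, 0, 0, 0.1], [-8, -3, 45, 0, 0, 0.22], [-34, -13, 48, 0, 0, 0.34], [-64, -24, 48, 0, 0, 0.46], [-94, -36, 48, 0, 0, 0.58], [-120, -46, 48, 0, 0, 0.7], [-135.2, -50.7, 48, 0, 0, 0.745], [-135.2, -50.7, 28, 0, 0, 0.745], [-135.2, -50.7, 8, 0, 0, 0.745], [-135.2, -50.7, 0, 0, 0, 0.745]]], "fingers": 0}}

```text
time: 34.28
tool_pos: [516.5, -67.9, 127.1]
tcp_rot: [-179.7, -0.1, 102.9]
ft_force: [-1.2, 1.0, -0.9]
finger_gap: 42.7
grip_force: 0.0
```

Emit:
{"fn": "step_arm", "kwargs": {"targets": [[[0, 0, 0, 0, 0, 0], [0, 0, 0, 0, 0, 0], [0, 0, 0, 0, 0, 0], [0, 0, 0, 0, 0, 0], [0, 0, 0, 0, 0, 0], [0, 0, 0, 0, 0, -0.025], [0, 0, 0, 0, 0, -0.05], [0, 0, 0, 0, 0, -0.075], [0, 0, 0, 0, 0, -0.1]]], "fingers": 1}}

```text
time: 35.03
tool_pos: [519.3, -68.0, 130.5]
tcp_rot: [180.0, 0.0, 97.0]
ft_force: [-0.8, 1.7, 1.4]
finger_gap: 11.7
grip_force: 54.4
```

```bash
python3 s.py
```

```text
{'time': 35.03, 'tool_pos': [519.33, -68.03, 130.53], 'tcp_rot': [179.95, 0.0, 97.01], 'ft_force': [-0.84, 1.71, 1.39], 'wrist_torque': [0.35, -0.03, 0.06], 'finger_gap': 11.73, 'grip_force': 54.36}
```

Emit:
{"fn": "step_arm", "kwargs": {"targets": [[[0, 0, 0, 0, 0, -0.025], [0, 0, -0.1, 0, 0, -0.05], [0, 0, -0.1, 0, 0, -0.075], [0, 0, -0.2, 0, 0, -0.1], [0, 0, -0.2, 0, 0, -0.12]]]}}

```text
time: 35.45
tool_pos: [519.4, -68.0, 130.3]
tcp_rot: [179.9, -0.0, 90.1]
ft_force: [0.3, 3.5, 3.6]
finger_gap: 12.2
grip_force: 54.8
```

```bash
python3 s.py
```

```text
{'time': 35.45, 'tool_pos': [519.35, -68.03, 130.29], 'tcp_rot': [179.95, -0.0, 90.15], 'ft_force': [0.28, 3.46, 3.58], 'wrist_torque': [0.58, -0.15, 0.1], 'finger_gap': 12.16, 'grip_force': 54.81}
```

Emit:
{"fn": "step_arm", "kwargs": {"targets": [[[0, 0, 0, 0, 0, 0], [0, 0, 0, 0, 0, 0], [0, 0, 25, 0, 0, -0.1], [3, 8, 45, 0, 0, -0.2], [13, 30, 48, 0, 0, -0.3], [26, 58, 48, 0, 0, -0.4], [37, 82, 48, 0, 0, -0.42], [42.1, 92, 46, 0, 0, -0.42], [42.1, 92, 25, 0, 0, -0.42], [42.1, 92, 8, 0, 0, -0.42], [42.1, 92, 0.5, 0, 0, -0.42], [42.1, 92, 0.5, 0, 0, -0.42]]], "fingers": 0}}

```text
time: 36.45
tool_pos: [559.0, 23.5, 127.4]
tcp_rot: [-179.7, 0.1, 66.3]
ft_force: [-0.8, 0.2, -1.0]
finger_gap: 42.7
grip_force: 0.0
```

Emit:
{"fn": "step_arm", "kwargs": {"targets": [[[0, 0, 0, 0, 0, 0], [0, 0, 0, 0, 0, 0], [0, 0, 0, 0, 0, 0], [0, 0, 0, 0, 0, 0], [0, 0, 0, 0, 0, 0], [0, 0, 0, 0, 0, -0.025], [0, 0, 0, 0, 0, -0.05], [0, 0, 0, 0, 0, -0.075], [0, 0, 0, 0, 0, -0.1]]], "fingers": 1}}

```text
time: 37.2
tool_pos: [561.5, 23.6, 131.6]
tcp_rot: [179.9, -0.0, 60.4]
ft_force: [-3.2, -1.1, 4.7]
finger_gap: 11.9
grip_force: 51.4
```

```bash
python3 s.py
```

```text
{'time': 37.2, 'tool_pos': [561.51, 23.6, 131.6], 'tcp_rot': [179.92, -0.01, 60.43], 'ft_force': [-3.17, -1.06, 4.7], 'wrist_torque': [-0.18, 0.56, 0.03], 'finger_gap': 11.88, 'grip_force': 51.44}
```

Emit:
{"fn": "step_arm", "kwargs": {"targets": [[[0, 0, 0.2, 0, 0, -0.025], [0, 0, 0.2, 0, 0, -0.05], [0, 0, 0.2, 0, 0, -0.075], [0, 0, 0.2, 0, 0, -0.1], [0, 0, 0.2, 0, 0, -0.12], [0, 0, 0.2, 0, 0, -0.14]]]}}

```text
time: 37.7
tool_pos: [561.4, 23.7, 131.4]
tcp_rot: [179.9, -0.0, 52.4]
ft_force: [-3.7, -1.0, 4.9]
finger_gap: 12.2
grip_force: 51.4
```

```bash
python3 s.py
```

```text
{'time': 37.7, 'tool_pos': [561.43, 23.69, 131.39], 'tcp_rot': [179.94, -0.02, 52.38], 'ft_force': [-3.72, -1.01, 4.85], 'wrist_torque': [-0.21, 0.46, 0.06], 'finger_gap': 12.2, 'grip_force': 51.45}
```

Emit:
{"fn": "step_arm", "kwargs": {"targets": [[[0, 0, 0, 0, 0, 0], [0, 0, 0, 0, 0, 0], [0, 0, 25, 0, 0, 0.1], [3, -8, 45, 0, 0, 0.22], [12, -32, 48, 0, 0, 0.34], [22, -58, 48, 0, 0, 0.46], [32, -84, 48, 0, 0, 0.58], [41, -110, 48, 0, 0, 0.7], [48, -128, 48, 0, 0, 0.82], [50.8, -134.5, 48, 0, 0, 0.94], [50.8, -134.5, 42, 0, 0, 1.06], [50.8, -134.5, 30, 0, 0, 1.18]]], "fingers": 0}}

```text
time: 38.7
tool_pos: [613.3, -111.8, 162.0]
tcp_rot: [179.9, 0.1, 120.4]
ft_force: [0.7, 0.3, -0.2]
finger_gap: 42.5
grip_force: 0.0
```

Emit:
{"fn": "step_arm", "kwargs": {"targets": [[[0, 0, -8, 0, 0, 0.12], [0, 0, -20, 0, 0, 0.245], [0, 0, -29.5, 0, 0, 0.245], [0, 0, -29.5, 0, 0, 0.245]]]}}

```text
time: 39.03
tool_pos: [610.4, -110.2, 128.1]
tcp_rot: [-179.9, -0.2, 133.9]
ft_force: [-0.1, 0.1, -0.3]
finger_gap: 42.5
grip_force: 0.0
```

Emit:
{"fn": "step_arm", "kwargs": {"targets": [[[0, 0, 0, 0, 0, 0], [0, 0, 0, 0, 0, 0], [0, 0, 0, 0, 0, 0], [0, 0, 0, 0, 0, 0], [0, 0, 0, 0, 0, 0], [0, 0, 0, 0, 0, -0.025], [0, 0, 0, 0, 0, -0.05], [0, 0, 0, 0, 0, -0.075], [0, 0, 0, 0, 0, -0.1]]], "fingers": 1}}

```text
time: 39.78
tool_pos: [612.2, -110.9, 131.8]
tcp_rot: [180.0, 0.1, 128.2]
ft_force: [-3.3, -1.3, 4.9]
finger_gap: 11.9
grip_force: 51.8
```

```bash
python3 s.py
```

```text
{'time': 39.78, 'tool_pos': [612.17, -110.89, 131.84], 'tcp_rot': [179.98, 0.06, 128.21], 'ft_force': [-3.33, -1.34, 4.9], 'wrist_torque': [-0.19, 0.44, -0.0], 'finger_gap': 11.9, 'grip_force': 51.77}
```

Emit:
{"fn": "step_arm", "kwargs": {"targets": [[[0, 0, 0.2, 0, 0, -0.025], [0, 0, 0.2, 0, 0, -0.05], [0, 0, 0.2, 0, 0, -0.075], [0, 0, 0.2, 0, 0, -0.1], [0, 0, 0.2, 0, 0, -0.12], [0, 0, 0.2, 0, 0, -0.14]]]}}

```text
time: 40.28
tool_pos: [612.2, -110.9, 131.7]
tcp_rot: [180.0, 0.0, 120.2]
ft_force: [-1.9, -1.6, 5.3]
finger_gap: 11.8
grip_force: 51.7
```

```bash
python3 s.py
```

```text
{'time': 40.28, 'tool_pos': [612.16, -110.91, 131.68], 'tcp_rot': [179.98, 0.04, 120.22], 'ft_force': [-1.89, -1.59, 5.31], 'wrist_torque': [-0.4, 0.29, 0.02], 'finger_gap': 11.79, 'grip_force': 51.73}
```

Emit:
{"fn": "step_arm", "kwargs": {"targets": [[[0, 0, 0, 0, 0, 0], [0, 0, 0, 0, 0, 0], [0, 0, 25, 0, 0, -0.1], [3, 8, 45, 0, 0, -0.22], [13, 30, 48, 0, 0, -0.34], [26, 58, 48, 0, 0, -0.46], [37, 82, 48, 0, 0, -0.58], [42.5, 93.2, 46, 0, 0, -0.7], [42.5, 93.2, 35, 0, 0, -0.82], [42.5, 93.2, 20, 0, 0, -0.94], [42.5, 93.2, 5, 0, 0, -1.05], [42.5, 93.2, -0.8, 0, 0, -1.05]]], "fingers": 0}}

```text
time: 41.28
tool_pos: [652.9, -16.6, 127.2]
tcp_rot: [-179.8, 0.1, 60.0]
ft_force: [-1.3, 0.1, -1.5]
finger_gap: 42.8
grip_force: 0.0
```

Emit:
{"fn": "step_arm", "kwargs": {"targets": [[[0, 0, 0, 0, 0, 0], [0, 0, 0, 0, 0, 0], [0, 0, 0, 0, 0, 0], [0, 0, 0, 0, 0, 0], [0, 0, 0, 0, 0, -0.02], [0, 0, 0, 0, 0, -0.04], [0, 0, 0, 0, 0, -0.06], [0, 0, 0, 0, 0, -0.08]]], "fingers": 1}}

```text
time: 41.95
tool_pos: [654.8, -17.5, 131.1]
tcp_rot: [179.9, -0.0, 55.5]
ft_force: [1.3, 0.4, -2.3]
finger_gap: 12.0
grip_force: 53.0
```

```bash
python3 s.py
```

```text
{'time': 41.95, 'tool_pos': [654.78, -17.51, 131.08], 'tcp_rot': [179.94, -0.03, 55.51], 'ft_force': [1.25, 0.36, -2.34], 'wrist_torque': [0.1, -0.1, 0.12], 'finger_gap': 11.96, 'grip_force': 53.0}
```

Emit:
{"fn": "step_arm", "kwargs": {"targets": [[[0, 0, -0.1, 0, 0, -0.02], [0, 0, -0.1, 0, 0, -0.04], [0, 0, -0.2, 0, 0, -0.06], [0, 0, -0.2, 0, 0, -0.08]]]}}

```text
time: 42.28
tool_pos: [654.8, -17.5, 130.9]
tcp_rot: [179.9, -0.0, 50.9]
ft_force: [0.8, -1.3, 1.3]
finger_gap: 12.0
grip_force: 53.4
```

```bash
python3 s.py
```

```text
{'time': 42.28, 'tool_pos': [654.79, -17.52, 130.86], 'tcp_rot': [179.95, -0.03, 50.92], 'ft_force': [0.76, -1.28, 1.25], 'wrist_torque': [-0.0, -0.17, 0.11], 'finger_gap': 11.99, 'grip_force': 53.35}
```

Emit:
{"fn": "step_arm", "kwargs": {"targets": [[[0, 0, -0.1, 0, 0, -0.02], [0, 0, -0.1, 0, 0, -0.04], [0, 0, -0.2, 0, 0, -0.06], [0, 0, -0.2, 0, 0, -0.08]]]}}

```text
time: 42.62
tool_pos: [654.9, -17.5, 130.7]
tcp_rot: [179.9, -0.0, 46.3]
ft_force: [1.8, -0.9, 3.4]
finger_gap: 11.8
grip_force: 53.7
```

```bash
python3 s.py
```

```text
{'time': 42.62, 'tool_pos': [654.86, -17.52, 130.71], 'tcp_rot': [179.94, -0.04, 46.34], 'ft_force': [1.79, -0.88, 3.35], 'wrist_torque': [-0.09, -0.25, 0.1], 'finger_gap': 11.83, 'grip_force': 53.72}
```

Emit:
{"fn": "step_arm", "kwargs": {"targets": [[[0, 0, 0, 0, 0, 0], [0, 0, 0, 0, 0, 0], [0, 0, 25, 0, 0, 0.1], [-8, -3, 45, 0, 0, 0.22], [-34, -13, 48, 0, 0, 0.34], [-64, -24, 48, 0, 0, 0.46], [-94, -36, 48, 0, 0, 0.58], [-120, -46, 48, 0, 0, 0.7], [-135.2, -50.5, 48, 0, 0, 0.764], [-135.2, -50.5, 28, 0, 0, 0.764], [-135.2, -50.5, 8, 0, 0, 0.764], [-135.2, -50.5, 0, 0, 0, 0.764]]], "fingers": 0}}

```text
time: 43.62
tool_pos: [516.9, -67.6, 127.1]
tcp_rot: [-179.8, -0.1, 90.2]
ft_force: [-0.5, 0.4, -1.2]
finger_gap: 42.7
grip_force: 0.0
```

Emit:
{"fn": "step_arm", "kwargs": {"targets": [[[0, 0, 0, 0, 0, 0], [0, 0, 0, 0, 0, 0], [0, 0, 0, 0, 0, 0], [0, 0, 0, 0, 0, 0], [0, 0, 0, 0, 0, -0.025], [0, 0, 0, 0, 0, -0.05], [0, 0, 0, 0, 0, -0.075], [0, 0, 0, 0, 0, -0.1], [0, 0, 0, 0, 0, -0.12]]], "fingers": 1}}

```text
time: 44.37
tool_pos: [519.4, -67.9, 130.5]
tcp_rot: [180.0, -0.0, 83.2]
ft_force: [-1.1, 1.3, -0.3]
finger_gap: 11.7
grip_force: 52.2
```

```bash
python3 s.py
```

```text
{'time': 44.37, 'tool_pos': [519.45, -67.85, 130.46], 'tcp_rot': [179.96, -0.01, 83.21], 'ft_force': [-1.12, 1.27, -0.3], 'wrist_torque': [0.24, 0.16, 0.09], 'finger_gap': 11.68, 'grip_force': 52.24}
```

Emit:
{"fn": "step_arm", "kwargs": {"targets": [[[0, 0, 0, 0, 0, -0.02], [0, 0, -0.1, 0, 0, -0.04], [0, 0, -0.1, 0, 0, -0.06], [0, 0, -0.2, 0, 0, -0.08], [0, 0, -0.2, 0, 0, -0.1]]]}}

```text
time: 44.78
tool_pos: [519.5, -67.9, 130.3]
tcp_rot: [180.0, -0.0, 77.5]
ft_force: [-0.5, 1.7, 4.2]
finger_gap: 12.3
grip_force: 52.8
```

```bash
python3 s.py
```

```text
{'time': 44.78, 'tool_pos': [519.48, -67.9, 130.29], 'tcp_rot': [179.96, -0.01, 77.51], 'ft_force': [-0.46, 1.69, 4.22], 'wrist_torque': [0.43, 0.21, 0.1], 'finger_gap': 12.29, 'grip_force': 52.76}
```

Emit:
{"fn": "step_arm", "kwargs": {"targets": [[[0, 0, 0, 0, 0, 0], [0, 0, 0, 0, 0, 0], [0, 0, 25, 0, 0, -0.1], [3, 8, 45, 0, 0, -0.2], [13, 30, 48, 0, 0, -0.3], [26, 58, 48, 0, 0, -0.4], [37, 82, 48, 0, 0, -0.44], [42.1, 92, 46, 0, 0, -0.44], [42.1, 92, 25, 0, 0, -0.44], [42.1, 92, 8, 0, 0, -0.44], [42.1, 92, 0.5, 0, 0, -0.44], [42.1, 92, 0.5, 0, 0, -0.44]]], "fingers": 0}}

```text
time: 45.78
tool_pos: [559.3, 23.8, 127.5]
tcp_rot: [-179.8, 0.2, 52.5]
ft_force: [0.0, 0.2, -0.1]
finger_gap: 42.8
grip_force: 0.0
```

Emit:
{"fn": "step_arm", "kwargs": {"targets": [[[0, 0, 0, 0, 0, 0], [0, 0, 0, 0, 0, 0], [0, 0, 0, 0, 0, 0], [0, 0, 0, 0, 0, 0], [0, 0, 0, 0, 0, -0.025], [0, 0, 0, 0, 0, -0.05], [0, 0, 0, 0, 0, -0.075], [0, 0, 0, 0, 0, -0.1], [0, 0, 0, 0, 0, -0.12]]], "fingers": 1}}

```text
time: 46.53
tool_pos: [561.7, 24.0, 131.6]
tcp_rot: [179.9, -0.0, 45.4]
ft_force: [-3.0, 0.2, 6.4]
finger_gap: 11.7
grip_force: 51.5
```

```bash
python3 s.py
```

```text
{'time': 46.53, 'tool_pos': [561.71, 23.97, 131.61], 'tcp_rot': [179.94, -0.05, 45.44], 'ft_force': [-2.97, 0.18, 6.42], 'wrist_torque': [-0.04, 0.58, 0.02], 'finger_gap': 11.74, 'grip_force': 51.51}
```

Emit:
{"fn": "step_arm", "kwargs": {"targets": [[[0, 0, 0.2, 0, 0, -0.025], [0, 0, 0.2, 0, 0, -0.05], [0, 0, 0.2, 0, 0, -0.075], [0, 0, 0.2, 0, 0, -0.1], [0, 0, 0.1, 0, 0, -0.12], [0, 0, 0.1, 0, 0, -0.14]]]}}

```text
time: 47.03
tool_pos: [561.7, 24.0, 131.5]
tcp_rot: [180.0, -0.0, 37.4]
ft_force: [-4.5, 0.3, 7.3]
finger_gap: 11.9
grip_force: 51.7
```

```bash
python3 s.py
```

```text
{'time': 47.03, 'tool_pos': [561.67, 23.99, 131.5], 'tcp_rot': [179.95, -0.04, 37.42], 'ft_force': [-4.49, 0.29, 7.28], 'wrist_torque': [0.0, 0.63, 0.15], 'finger_gap': 11.89, 'grip_force': 51.72}
```

Emit:
{"fn": "step_arm", "kwargs": {"targets": [[[0, 0, 0, 0, 0, 0], [0, 0, 0, 0, 0, 0], [0, 0, 25, 0, 0, 0.1], [3, -8, 45, 0, 0, 0.22], [12, -32, 48, 0, 0, 0.34], [22, -58, 48, 0, 0, 0.46], [32, -84, 48, 0, 0, 0.58], [41, -110, 48, 0, 0, 0.7], [48, -128, 48, 0, 0, 0.82], [50.6, -134.7, 48, 0, 0, 0.94], [50.6, -134.7, 42, 0, 0, 1.06], [50.6, -134.7, 30, 0, 0, 1.18]]], "fingers": 0}}

```text
time: 48.03
tool_pos: [613.3, -112.0, 161.9]
tcp_rot: [179.8, 0.1, 105.4]
ft_force: [-0.3, -0.0, -0.2]
finger_gap: 42.4
grip_force: 0.0
```

Emit:
{"fn": "step_arm", "kwargs": {"targets": [[[0, 0, -8, 0, 0, 0.12], [0, 0, -20, 0, 0, 0.24], [0, 0, -29.3, 0, 0, 0.265], [0, 0, -29.3, 0, 0, 0.265]]]}}

```text
time: 48.37
tool_pos: [610.4, -110.3, 128.3]
tcp_rot: [-179.8, -0.2, 120.2]
ft_force: [-0.5, 0.0, -0.6]
finger_gap: 43.1
grip_force: 0.0
```

Emit:
{"fn": "step_arm", "kwargs": {"targets": [[[0, 0, 0, 0, 0, 0], [0, 0, 0, 0, 0, 0], [0, 0, 0, 0, 0, 0], [0, 0, 0, 0, 0, 0], [0, 0, 0, 0, 0, -0.025], [0, 0, 0, 0, 0, -0.05], [0, 0, 0, 0, 0, -0.075], [0, 0, 0, 0, 0, -0.1], [0, 0, 0, 0, 0, -0.12]]], "fingers": 1}}

```text
time: 49.12
tool_pos: [612.2, -110.9, 132.0]
tcp_rot: [180.0, 0.0, 113.2]
ft_force: [-4.2, -1.0, 4.9]
finger_gap: 11.7
grip_force: 51.8
```

```bash
python3 s.py
```

```text
{'time': 49.12, 'tool_pos': [612.18, -110.9, 132.01], 'tcp_rot': [179.97, 0.05, 113.25], 'ft_force': [-4.19, -0.97, 4.9], 'wrist_torque': [-0.13, 0.55, 0.04], 'finger_gap': 11.71, 'grip_force': 51.82}
```

Emit:
{"fn": "step_arm", "kwargs": {"targets": [[[0, 0, 0.2, 0, 0, -0.025], [0, 0, 0.2, 0, 0, -0.05], [0, 0, 0.2, 0, 0, -0.075], [0, 0, 0.2, 0, 0, -0.1], [0, 0, 0.1, 0, 0, -0.12], [0, 0, 0.1, 0, 0, -0.14]]]}}

```text
time: 49.62
tool_pos: [612.1, -110.9, 131.8]
tcp_rot: [180.0, 0.0, 105.3]
ft_force: [-4.3, -1.6, 6.0]
finger_gap: 11.7
grip_force: 51.9
```

```bash
python3 s.py
```

```text
{'time': 49.62, 'tool_pos': [612.1, -110.94, 131.85], 'tcp_rot': [179.97, 0.04, 105.26], 'ft_force': [-4.3, -1.6, 5.96], 'wrist_torque': [-0.32, 0.52, 0.19], 'finger_gap': 11.72, 'grip_force': 51.94}
```

Emit:
{"fn": "step_arm", "kwargs": {"targets": [[[0, 0, 0, 0, 0, 0], [0, 0, 0, 0, 0, 0], [0, 0, 25, 0, 0, -0.1], [3, 8, 45, 0, 0, -0.22], [13, 30, 48, 0, 0, -0.34], [26, 58, 48, 0, 0, -0.46], [37, 82, 48, 0, 0, -0.58], [42.6, 93.3, 46, 0, 0, -0.7], [42.6, 93.3, 35, 0, 0, -0.82], [42.6, 93.3, 20, 0, 0, -0.94], [42.6, 93.3, 5, 0, 0, -1.03], [42.6, 93.3, -0.8, 0, 0, -1.03]]], "fingers": 0}}

```text
time: 50.62
tool_pos: [653.2, -16.6, 127.4]
tcp_rot: [-179.8, 0.1, 46.2]
ft_force: [-0.9, -0.7, -1.0]
finger_gap: 43.0
grip_force: 0.0
```

Emit:
{"fn": "step_arm", "kwargs": {"targets": [[[0, 0, 0, 0, 0, 0], [0, 0, 0, 0, 0, 0], [0, 0, 0, 0, 0, 0], [0, 0, 0, 0, 0, 0], [0, 0, 0, 0, 0, -0.015], [0, 0, 0, 0, 0, -0.03], [0, 0, 0, 0, 0, -0.045]]], "fingers": 1}}

```text
time: 51.2
tool_pos: [655.0, -17.5, 131.2]
tcp_rot: [179.9, -0.0, 43.7]
ft_force: [1.3, -0.3, -1.1]
finger_gap: 11.7
grip_force: 53.4
```

```bash
python3 s.py
```

```text
{'time': 51.2, 'tool_pos': [654.97, -17.51, 131.23], 'tcp_rot': [179.94, -0.05, 43.74], 'ft_force': [1.28, -0.26, -1.08], 'wrist_torque': [-0.09, -0.11, 0.12], 'finger_gap': 11.7, 'grip_force': 53.42}
```

Emit:
{"fn": "step_arm", "kwargs": {"targets": [[[0, 0, 0, 0, 0, -0.02], [0, 0, -0.1, 0, 0, -0.04], [0, 0, -0.1, 0, 0, -0.06]]]}}

```text
time: 51.45
tool_pos: [655.0, -17.6, 131.2]
tcp_rot: [179.9, -0.0, 40.3]
ft_force: [0.3, -1.9, 2.0]
finger_gap: 12.0
grip_force: 53.8
```

```bash
python3 s.py
```

```text
{'time': 51.45, 'tool_pos': [655.0, -17.55, 131.18], 'tcp_rot': [179.93, -0.05, 40.26], 'ft_force': [0.31, -1.87, 2.0], 'wrist_torque': [-0.22, -0.11, 0.17], 'finger_gap': 11.96, 'grip_force': 53.83}
```

Emit:
{"fn": "step_arm", "kwargs": {"targets": [[[0, 0, 0, 0, 0, -0.02], [0, 0, 0, 0, 0, -0.04], [0, 0, 0, 0, 0, -0.06]]]}}

```text
time: 51.7
tool_pos: [655.0, -17.5, 131.1]
tcp_rot: [179.9, -0.0, 36.8]
ft_force: [2.2, -2.3, 3.8]
finger_gap: 11.7
grip_force: 54.2
```

```bash
python3 s.py
```

```text
{'time': 51.7, 'tool_pos': [655.03, -17.54, 131.13], 'tcp_rot': [179.93, -0.05, 36.83], 'ft_force': [2.24, -2.26, 3.75], 'wrist_torque': [-0.36, -0.21, 0.27], 'finger_gap': 11.73, 'grip_force': 54.17}
```

Emit:
{"fn": "step_arm", "kwargs": {"targets": [[[0, 0, 0, 0, 0, 0], [0, 0, 0, 0, 0, 0], [0, 0, 25, 0, 0, 0.1], [-8, -3, 45, 0, 0, 0.22], [-34, -13, 48, 0, 0, 0.34], [-64, -24, 48, 0, 0, 0.46], [-94, -36, 48, 0, 0, 0.58], [-120, -46, 48, 0, 0, 0.7], [-135.2, -50.3, 48, 0, 0, 0.71], [-135.2, -50.3, 28, 0, 0, 0.71], [-135.2, -50.3, 8, 0, 0, 0.71], [-135.2, -50.3, 0, 0, 0, 0.71]]], "fingers": 0}}

```text
time: 52.7
tool_pos: [517.2, -67.1, 127.6]
tcp_rot: [-179.8, -0.0, 77.6]
ft_force: [-0.7, 0.3, -0.9]
finger_gap: 42.7
grip_force: 0.0
```

Emit:
{"fn": "step_arm", "kwargs": {"targets": [[[0, 0, 0, 0, 0, 0], [0, 0, 0, 0, 0, 0], [0, 0, 0, 0, 0, 0], [0, 0, 0, 0, 0, 0], [0, 0, 0, 0, 0, -0.02], [0, 0, 0, 0, 0, -0.04], [0, 0, 0, 0, 0, -0.06], [0, 0, 0, 0, 0, -0.08]]], "fingers": 1}}

```text
time: 53.37
tool_pos: [519.6, -67.5, 130.9]
tcp_rot: [180.0, -0.0, 72.9]
ft_force: [-1.2, 1.7, 1.6]
finger_gap: 11.6
grip_force: 53.1
```

```bash
python3 s.py
```

```text
{'time': 53.37, 'tool_pos': [519.63, -67.49, 130.94], 'tcp_rot': [179.96, -0.02, 72.93], 'ft_force': [-1.19, 1.74, 1.63], 'wrist_torque': [0.35, 0.27, 0.21], 'finger_gap': 11.63, 'grip_force': 53.06}
```

Emit:
{"fn": "step_arm", "kwargs": {"targets": [[[0, 0, 0, 0, 0, -0.02], [0, 0, 0, 0, 0, -0.04], [0, 0, 0, 0, 0, -0.055]]]}}

```text
time: 53.62
tool_pos: [519.7, -67.5, 130.9]
tcp_rot: [179.9, -0.0, 69.8]
ft_force: [-0.9, 2.4, 3.5]
finger_gap: 12.0
grip_force: 53.4
```

```bash
python3 s.py
```

```text
{'time': 53.62, 'tool_pos': [519.69, -67.53, 130.93], 'tcp_rot': [179.95, -0.02, 69.79], 'ft_force': [-0.95, 2.44, 3.51], 'wrist_torque': [0.48, 0.25, 0.33], 'finger_gap': 11.99, 'grip_force': 53.4}
```

Emit:
{"fn": "step_arm", "kwargs": {"targets": [[[0, 0, 0, 0, 0, 0], [0, 0, 0, 0, 0, 0], [0, 0, 25, 0, 0, -0.1], [3, 8, 45, 0, 0, -0.2], [13, 30, 48, 0, 0, -0.3], [26, 58, 48, 0, 0, -0.4], [37, 82, 48, 0, 0, -0.5], [42.1, 91.8, 46, 0, 0, -0.565], [42.1, 91.8, 25, 0, 0, -0.565], [42.1, 91.8, 8, 0, 0, -0.565], [42.1, 91.8, 0.3, 0, 0, -0.565], [42.1, 91.8, 0.3, 0, 0, -0.565]]], "fingers": 0}}

```text
time: 54.62
tool_pos: [559.6, 24.1, 128.0]
tcp_rot: [-179.8, 0.2, 37.5]
ft_force: [0.2, 1.0, -0.7]
finger_gap: 42.7
grip_force: 0.0
```

Emit:
{"fn": "step_arm", "kwargs": {"targets": [[[0, 0, 0, 0, 0, 0], [0, 0, 0, 0, 0, 0], [0, 0, 0, 0, 0, 0], [0, 0, 0, 0, 0, 0], [0, 0, 0, 0, 0, -0.02], [0, 0, 0, 0, 0, -0.04], [0, 0, 0, 0, 0, -0.06]]], "fingers": 1}}

```text
time: 55.2
tool_pos: [562.0, 24.2, 132.3]
tcp_rot: [179.9, -0.1, 34.0]
ft_force: [-4.1, 1.0, 5.8]
finger_gap: 11.9
grip_force: 50.5
```

```bash
python3 s.py
```

```text
{'time': 55.2, 'tool_pos': [561.98, 24.2, 132.26], 'tcp_rot': [179.95, -0.08, 34.02], 'ft_force': [-4.08, 0.98, 5.77], 'wrist_torque': [0.16, 0.59, 0.15], 'finger_gap': 11.89, 'grip_force': 50.46}
```

Emit:
{"fn": "step_arm", "kwargs": {"targets": [[[0, 0, 0, 0, 0, -0.02], [0, 0, 0, 0, 0, -0.04], [0, 0, 0, 0, 0, -0.06], [0, 0, 0, 0, 0, -0.075]]]}}

```text
time: 55.53
tool_pos: [562.0, 24.2, 132.2]
tcp_rot: [180.0, -0.1, 29.7]
ft_force: [-3.8, 0.3, 6.9]
finger_gap: 11.9
grip_force: 50.5
```

```bash
python3 s.py
```

```text
{'time': 55.53, 'tool_pos': [561.96, 24.19, 132.19], 'tcp_rot': [179.95, -0.08, 29.72], 'ft_force': [-3.76, 0.27, 6.93], 'wrist_torque': [0.16, 0.57, 0.3], 'finger_gap': 11.92, 'grip_force': 50.46}
```

Emit:
{"fn": "step_arm", "kwargs": {"targets": [[[0, 0, 0, 0, 0, 0], [0, 0, 0, 0, 0, 0], [0, 0, 25, 0, 0, 0.1], [3, -8, 45, 0, 0, 0.22], [12, -32, 48, 0, 0, 0.34], [22, -58, 48, 0, 0, 0.46], [32, -84, 48, 0, 0, 0.58], [41, -110, 48, 0, 0, 0.7], [48, -128, 48, 0, 0, 0.82], [50.4, -134.9, 48, 0, 0, 0.94], [50.4, -134.9, 42, 0, 0, 1.06], [50.4, -134.9, 30, 0, 0, 1.18]]], "fingers": 0}}

```text
time: 56.53
tool_pos: [613.2, -112.3, 162.4]
tcp_rot: [179.8, 0.1, 97.7]
ft_force: [-0.7, 0.1, 0.4]
finger_gap: 43.0
grip_force: 0.0
```

Emit:
{"fn": "step_arm", "kwargs": {"targets": [[[0, 0, -8, 0, 0, 0.12], [0, 0, -20, 0, 0, 0.14], [0, 0, -29.5, 0, 0, 0.14], [0, 0, -29.5, 0, 0, 0.14]]]}}

```text
time: 56.87
tool_pos: [610.2, -110.4, 128.1]
tcp_rot: [-179.8, -0.1, 105.2]
ft_force: [-0.3, 0.9, -0.8]
finger_gap: 42.8
grip_force: 0.0
```

Emit:
{"fn": "step_arm", "kwargs": {"targets": [[[0, 0, 0, 0, 0, 0], [0, 0, 0, 0, 0, 0], [0, 0, 0, 0, 0, 0], [0, 0, 0, 0, 0, 0], [0, 0, 0, 0, 0, -0.02], [0, 0, 0, 0, 0, -0.04], [0, 0, 0, 0, 0, -0.06]]], "fingers": 1}}

```text
time: 57.45
tool_pos: [612.1, -110.9, 132.1]
tcp_rot: [180.0, 0.0, 101.8]
ft_force: [-4.4, -0.7, 4.8]
finger_gap: 12.0
grip_force: 50.7
```

```bash
python3 s.py
```

```text
{'time': 57.45, 'tool_pos': [612.07, -110.88, 132.11], 'tcp_rot': [179.96, 0.03, 101.84], 'ft_force': [-4.44, -0.71, 4.77], 'wrist_torque': [-0.02, 0.61, 0.25], 'finger_gap': 12.03, 'grip_force': 50.69}
```

Emit:
{"fn": "step_arm", "kwargs": {"targets": [[[0, 0, 0, 0, 0, -0.015], [0, 0, 0, 0, 0, -0.03]]]}}

```text
time: 57.62
tool_pos: [612.1, -110.9, 132.1]
tcp_rot: [180.0, 0.0, 100.1]
ft_force: [-3.9, -0.5, 5.1]
finger_gap: 11.9
grip_force: 50.7
```

```bash
python3 s.py
```

```text
{'time': 57.62, 'tool_pos': [612.06, -110.87, 132.1], 'tcp_rot': [179.96, 0.03, 100.14], 'ft_force': [-3.9, -0.47, 5.07], 'wrist_torque': [-0.01, 0.6, 0.21], 'finger_gap': 11.92, 'grip_force': 50.7}
```

Emit:
{"fn": "step_arm", "kwargs": {"targets": [[[0, 0, 0, 0, 0, 0], [0, 0, 0, 0, 0, 0], [0, 0, 25, 0, 0, -0.1], [3, 8, 45, 0, 0, -0.22], [13, 30, 48, 0, 0, -0.34], [26, 58, 48, 0, 0, -0.46], [37, 82, 48, 0, 0, -0.58], [42.7, 93.3, 46, 0, 0, -0.7], [42.7, 93.3, 35, 0, 0, -0.82], [42.7, 93.3, 20, 0, 0, -0.94], [42.7, 93.3, 5, 0, 0, -1.06], [42.7, 93.3, -0.8, 0, 0, -1.105]]], "fingers": 0}}

```text
time: 58.62
tool_pos: [653.4, -16.9, 127.5]
tcp_rot: [-179.9, 0.1, 36.6]
ft_force: [-0.2, -0.2, -0.5]
finger_gap: 42.7
grip_force: 0.0
```

Emit:
{"fn": "step_arm", "kwargs": {"targets": [[[0, 0, 0, 0, 0, 0], [0, 0, 0, 0, 0, 0], [0, 0, 0, 0, 0, 0], [0, 0, 0, 0, 0, 0], [0, 0, 0, 0, 0, -0.01], [0, 0, 0, 0, 0, -0.02], [0, 0, 0, 0, 0, -0.03]]], "fingers": 1}}

```text
time: 59.2
tool_pos: [654.9, -17.7, 130.8]
tcp_rot: [180.0, -0.0, 35.2]
ft_force: [2.7, -1.4, -4.4]
finger_gap: 12.2
grip_force: 53.2
```

```bash
python3 s.py
```

```text
{'time': 59.2, 'tool_pos': [654.86, -17.71, 130.81], 'tcp_rot': [179.95, -0.04, 35.18], 'ft_force': [2.75, -1.45, -4.37], 'wrist_torque': [-0.22, -0.33, 0.25], 'finger_gap': 12.24, 'grip_force': 53.17}
```

Emit:
{"fn": "step_arm", "kwargs": {"targets": [[[0, 0, 0, 0, 0, -0.012], [0, 0, 0, 0, 0, -0.025]]]}}

```text
time: 59.37
tool_pos: [654.9, -17.7, 130.8]
tcp_rot: [180.0, -0.0, 33.7]
ft_force: [3.0, -2.9, -3.1]
finger_gap: 11.8
grip_force: 53.3
```

```bash
python3 s.py
```

```text
{'time': 59.37, 'tool_pos': [654.87, -17.66, 130.8], 'tcp_rot': [179.95, -0.04, 33.73], 'ft_force': [3.0, -2.86, -3.15], 'wrist_torque': [-0.28, -0.4, 0.24], 'finger_gap': 11.81, 'grip_force': 53.27}
```

Emit:
{"fn": "step_arm", "kwargs": {"targets": [[[0, 0, 0, 0, 0, 0], [0, 0, 0, 0, 0, 0], [0, 0, 25, 0, 0, 0.1], [-3, -8, 45, 0, 0, 0.22], [-13, -30, 48, 0, 0, 0.34], [-26, -58, 48, 0, 0, 0.46], [-37, -82, 48, 0, 0, 0.58], [-42.7, -93, 46, 0, 0, 0.7], [-42.7, -93, 35, 0, 0, 0.82], [-42.7, -93, 22, 0, 0, 0.94], [-42.7, -93, 10, 0, 0, 1.06], [-42.7, -93, 1, 0, 0, 1.16]]], "fingers": 0}}

```text
time: 60.37
tool_pos: [611.4, -110.2, 130.7]
tcp_rot: [-180.0, -0.0, 100.6]
ft_force: [0.4, -0.1, 0.1]
finger_gap: 42.6
grip_force: 0.0
```

Emit:
{"fn": "step_arm", "kwargs": {"targets": [[[0, 0, 0, 0, 0, 0], [0, 0, 0, 0, 0, 0], [0, 0, 0, 0, 0, 0], [0, 0, 0, 0, 0, 0], [0, 0, 0, 0, 0, -0.01], [0, 0, 0, 0, 0, -0.02], [0, 0, 0, 0, 0, -0.03]]], "fingers": 1}}

```text
time: 60.95
tool_pos: [611.9, -110.3, 132.1]
tcp_rot: [180.0, 0.0, 98.5]
ft_force: [-3.2, 1.8, 3.3]
finger_gap: 11.6
grip_force: 52.7
```

```bash
python3 s.py
```

```text
{'time': 60.95, 'tool_pos': [611.91, -110.26, 132.06], 'tcp_rot': [179.98, 0.0, 98.46], 'ft_force': [-3.19, 1.84, 3.33], 'wrist_torque': [0.31, 0.64, 0.29], 'finger_gap': 11.62, 'grip_force': 52.69}
```

Emit:
{"fn": "step_arm", "kwargs": {"targets": [[[0, 0, 0, 0, 0, 0], [0, 0, 0, 0, 0, 0], [0, 0, 0, 0, 0, 0], [0, 0, 30, 0, 0, 0], [0, 0, 65, 0, 0, 0], [0, 0, 100, 0, 0, 0], [0, 0, 135, 0, 0, 0], [-20, 15, 160, 0, 0, 0], [-20, 15, 170, 0, 0, 0], [-20, 15, 170, 0, 0, 0]]], "fingers": 0}}

```text
time: 61.78
tool_pos: [593.2, -95.6, 305.9]
tcp_rot: [179.6, 0.2, 98.6]
ft_force: [0.6, 0.2, 0.1]
finger_gap: 42.7
grip_force: 0.0
```

```bash
python3 - <<'E'
from bench import r,vision
import cv2,numpy as np
a=vision.snapshot("wrist");b=vision.snapshot("scene")
cv2.imwrite("pics/fin.png",np.hstack([cv2.resize(a["img"],(400,300)),cv2.resize(b["img"][190:320,220:394],(400,300))]))
E
python3 s.py
```

```text
{'time': 61.88, 'tool_pos': [592.03, -95.71, 300.73], 'tcp_rot': [179.99, 0.02, 98.53], 'ft_force': [0.34, 0.52, -1.04], 'wrist_torque': [-0.02, -0.02, -0.04], 'finger_gap': 42.74, 'grip_force': 0.0}
```

View pics/fin.png

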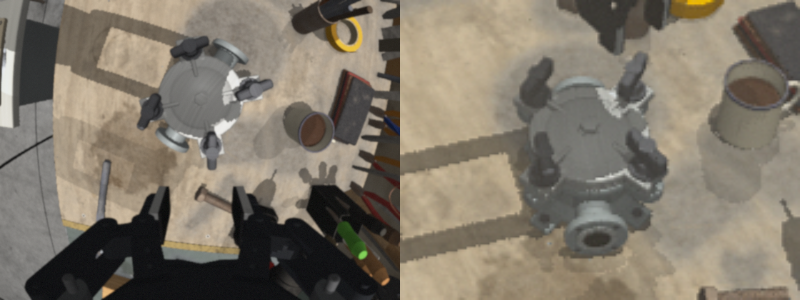

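The picture shows the cover flat on its seat, all four nuts turned down, the gripper clear and the mug and bolt where they were.

```bash
python3 -c "
from bench import r
print(r.hand_in())"
```

```text
the job is handed in; nothing more can be done
None
```

The job is handed in at about 62 s: the cover is drawn down onto its seat with the nuts turned crosswise over six rounds, then small snugging touches on nut_0 and nut_3. Last wrist torque readings were 0.24 N m on nut_0, 0.30 on nut_1, 0.33 on nut_2 and 0.29 on nut_3, none of my checks read over 0.33, cocking was held down by small steps rather than measured, and the arm went near nothing else on the bench.

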